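# Weigh the spare solitaire marbles

### The arm

A 7-joint arm with a two-finger parallel gripper is mounted at the origin on the work surface. World frame = base frame: x ahead of the robot, y to its left, z up, the work surface at z = 0. Lengths are in m, angles in rad, forces in N, time in s.
With the tool pointing down it reaches from about 0.35 to 0.9 m from the base axis. Payload 7.2 kg.
Tool frame: the origin (TCP) lies midway between the tips of the shut fingers; the grasp point (between the pads) lies 19 mm behind it (manip.grip_point_offset is the distance from the TCP to the grasp point, in m); z points along the fingers, y is the line along which they close (so a half turn about z gives the same grasp; the last joint's range is limited). The gripper opens to 85 mm and grips with 20 to 120 N. Pads are 22 mm wide; open, the fingers measure 114 mm over their backs; the gripper's body (76 mm by 85 mm) begins 54 mm behind the grasp point. The pads swing forward as they close: fully open they stand 13 mm farther back than shut.
Start: joints at [1.093, 0.411, -0.013, 1.596, 0.006, 1.134, -0.082], TCP at [0.249, -0.573, 0.231] pointing down, gripper open.
Joint ranges: [-2.95, 2.95], [-0.29, 1.99], [-1.47, 1.44], [0.14, 2.54], [-1.03, 4.17], [0.13, 1.85], [-2.86, 2.86]. Speed limits (rad/s): [2.39, 2.39, 3.01, 3.01, 3.14, 3.14, 3.14].

### API

Orientations are given as a 3x3 rotation matrix whose columns are the frame's x, y, z axes.
In Python, from bench import manip gives the robot as it stands.
- The arm moves only by the tool servo_tool, never from a script. Its argument "deltas" is a list of rows, each a list of 3 entries, a list of its own where there are three numbers: the turn, a rotation vector about the tool's x, y, z in rad, then the shift along the tool's x, y, z in m, then the opening, from -1 (shut) to 1 (fully open), so that 0 is half open. A call has 1 to 12 rows; each row shifts and turns the commanded pose from where the row before left it, along the tool's axes as they then stand; what a row does not reach is not made up. A row lasts 1/10 s, in which the tool goes at most 50 mm and 8.59 degrees, less where a joint would pass 70% of its speed; a pose out of reach is approached as far as the arm can. A call is refused whole if a number of a shift passes 0.05 or a number of a turn 0.15, either way. A call with a gripper value outside its range is refused whole. The fingers move at their own pace and stop on an object; "squeeze" is the grip in N (left out, the last holds). Time passes only in rows, so rows that do not move let the fingers close. It gives the time, the measured TCP pose, the force, the opening and the grip force at its end, in the units of the state.
- manip.get_state(): the state, without advancing time (a new reading comes with each control period).
- manip.read_camera(name): name is "scene" or "side" or "wrist"; returns the picture (480x640x3 uint8, blue, green, red); there is no depth.
- manip.calibration(name): a dict with "mtx" (3x3 intrinsics, pixels), "xyz" and "rotation" of the camera in the world; the wrist camera has in their place "tool_from_camera" (4x4, takes a point from camera to tool coordinates, whose origin is the TCP and whose axes are the flange's). Camera axes: x right, y up, looking along -z (the intrinsics and any distortion apply to the point x, -y, -z); pixel columns grow to the right and rows downward; lengths in m; the calibration is good to about 2 mm. The wrist camera is an equidistant fisheye: a pixel r from the principal point sees the ray r / f radians off the axis. A picture is of the moment at which its call begins: read the wrist's pose just before it. calibration takes no time and is no camera call.
- manip.job_done(): hands the job in; it is judged then, once.
The state is a dict: "time_s": time; "joint_pos": joint angles; "joint_vel": joint speeds; "tau": joint torques, N m; "tool_pos": TCP position; "tool_rot": TCP orientation; "contact_force": force on the tool from outside, world axes, zero at the start; "ft_torque": the same for the moment, N m; "grip_width": finger opening in m; "grasp_force": force on a finger pad.
Only numpy, scipy, OpenCV 4.12 (cv2) and the standard library are available. Lean on these libraries where they do the work, as an engineer would, in place of code of your own. Each camera call takes 0.05 s, during which the arm holds its last target. There are 200 camera calls.

### The job

Weigh the six spare marbles: take the top dish off the stack, set it down gently, upright and empty, in the middle of the scale's pan, let go and press tare. Then pour all six marbles out of the dice cup into the dish from just above it, without pressing tare again, and set the empty cup down upright on the tray. Leave the other dishes, the jar and the dice where they are, and do not switch the scale off.

Things in the scene. Friction and masses are not known exactly. Their poses are not given: they have to be found in the camera images.
- dish: the top one of a stack of three equal round grey-blue ceramic token dishes, about 260 g. Origin: centre of its underside, z up. Outside diameter 104 mm near the rim, 46 mm high over all; wall 8 mm thick and upright, rim at z = 46 mm; inside 88 mm across with a flat floor at z = 10 mm. Under it a foot ring, 76 mm across and 5 mm high, sits loosely in the mouth of the dish below: lift it straight up
- dish_in (a point): centre of the inner floor of that top dish, 10 mm above its origin
- dish_rim (a point): centre of the mouth of that top dish, level with its rim, 46 mm above its origin
- dish_mid: the middle dish of the stack, same form; stays where it is. The stack's pitch is 41 mm
- dish_low: the lowest dish of the stack, standing on the tray floor; stays where it is
- cup: dark red-brown round dice cup with a thin brass band low down, about 90 g, holding the six marbles. Origin: centre of its underside, z along its axis towards the mouth. 80 mm high; outside diameter 62 mm at the foot, widening evenly to 67 mm at the rim; wall 3 mm, floor 5 mm thick
- cup_rim (a point): centre of the cup's mouth, 80 mm above its origin
- marble0_center (a point): centre of glass marble 1 of 6 (blue), 20 mm diameter, about 10 g; the six start lying loose in the bottom of the cup
- marble1_center (a point): centre of glass marble 2 of 6 (green), 20 mm diameter, about 10 g; the six start lying loose in the bottom of the cup
- marble2_center (a point): centre of glass marble 3 of 6 (amber), 20 mm diameter, about 10 g; the six start lying loose in the bottom of the cup
- marble3_center (a point): centre of glass marble 4 of 6 (red), 20 mm diameter, about 10 g; the six start lying loose in the bottom of the cup
- marble4_center (a point): centre of glass marble 5 of 6 (turquoise), 20 mm diameter, about 10 g; the six start lying loose in the bottom of the cup
- marble5_center (a point): centre of glass marble 6 of 6 (purple), 20 mm diameter, about 10 g; the six start lying loose in the bottom of the cup
- scale: small white kitchen and postage scale, fixed on the shelf. Origin: centre of its underside; case 200 mm along its x by 170 mm along its y, top of the case at z = 24 mm. Its -x edge is the front, with a display in the middle between two round buttons. A score pad, 18 mm high with its pencil, lies on the shelf behind it
- scale_pan (a point): centre of the top face of the scale's round flat steel pan, 140 mm diameter, 33 mm above the shelf; 25 mm from the scale's origin towards its +x (back)
- tare_top (a point): centre of the top face of the tare button: orange, 22 mm diameter, on the left (+y) of the display at the scale's front, 74 mm in front of and 58 mm left of the scale's origin; its top stands 30 mm above the shelf, 6 mm proud of the case. It is pressed straight down
- tare (a joint): travel of the tare button in m: 0 up, 0.004 fully down; it springs back and takes about 4 N fully down
- power (a joint): travel of the on/off button in m: 0 up, 0.004 down; black, same size, on the right (-y) of the display. The scale is on already: do not press it
- tray: grey rubber-footed plastic tray, fixed on the shelf, 420 mm along its x by 480 mm along its y, wall 5 mm thick with its top 32 mm above the shelf. Origin: centre of its underside. Cup, dishes, solitaire board, dice and jar stand on it
- tray_in (a point): centre of the tray's inner floor, 11 mm above the shelf, axes as the tray's
- board: round dark wooden peg solitaire board with glass marbles in its dimples, 194 mm diameter, 32 mm high with the marbles; fixed. Origin: centre of its underside. Not used
- jar: clear jar of tokens with a screw-top aluminium lid, 78 mm diameter, 104 mm high. Origin: centre of its underside. Leave it alone
- die_a: brown die, 18 mm. Origin: centre of its underside. Leave it alone
- die_b: brown die, 18 mm. Origin: centre of its underside. Leave it alone
There are look-alikes about, which are no part of the job. There is more than one size of the cup; the one meant has the size given above.

How it is judged:
On the way, in this order (a step that is already met when the one before it is completed fails the run):
1. the top dish stands empty, upright and released in the middle of the scale's pan, the marbles still in the cup (horizontal distance between dish and scale_pan below 0.025 m and z of dish in the frame of scale_pan below 0.004 m and angle between dish's own z axis and vertical below 0.06 rad and contact force between dish and scale above 0.8 N and contact force between the fingers and dish below 0.1 N and linear speed of dish below 0.02 m/s and distance between each of marble0_center, marble1_center, marble2_center, marble3_center, marble4_center, marble5_center and cup below 0.08 m), for 0.2 s.
2. the tare button is pressed down while the empty, released dish stands on the pan and the marbles are still in the cup (value of joint tare above 0.0025 m and horizontal distance between dish and scale_pan below 0.025 m and z of dish in the frame of scale_pan below 0.004 m and angle between dish's own z axis and vertical below 0.06 rad and contact force between dish and scale above 0.8 N and contact force between the fingers and dish below 0.1 N and distance between each of marble0_center, marble1_center, marble2_center, marble3_center, marble4_center, marble5_center and cup below 0.08 m).
3. the cup is tipped by more than 45 degrees with its mouth above the dish (angle between cup's own z axis and vertical above 0.785 rad and horizontal distance between cup_rim and dish_in below 0.1 m and z of cup_rim in the frame of dish_rim above 0 m).
At the end, for the whole second after the job is handed in: all six marbles lie in the dish, which stands upright and at rest on the scale's pan within 25 mm of its centre; the empty cup stands upright (within 3 degrees) at rest on the tray's floor; the robot touches nothing (horizontal distance between each of marble0_center, marble1_center, marble2_center, marble3_center, marble4_center, marble5_center and dish_in below 0.046 m and z of marble0_center in the frame of dish_in between 0.005 and 0.042 m and z of marble1_center in the frame of dish_in between 0.005 and 0.042 m and z of marble2_center in the frame of dish_in between 0.005 and 0.042 m and z of marble3_center in the frame of dish_in between 0.005 and 0.042 m and z of marble4_center in the frame of dish_in between 0.005 and 0.042 m and z of marble5_center in the frame of dish_in between 0.005 and 0.042 m and horizontal distance between dish and scale_pan below 0.025 m and z of dish in the frame of scale_pan below 0.004 m and angle between each of dish, cup's own z axis and vertical below 0.06 rad and contact force between dish and scale above 0.8 N and linear speed of each of dish, cup below 0.02 m/s and x of cup in the frame of tray_in between -0.18 and 0.18 m and y of cup in the frame of tray_in between -0.21 and 0.21 m and z of cup in the frame of tray_in between -0.005 and 0.005 m).
It fails at once if jar, dice or the two lower dishes shifted by more than 25 mm (distance of any of jar, die_a, die_b, dish_mid, dish_low from where it was at the start of the episode above 0.025 m).
It fails at once if the scale's on/off button pressed (value of joint power above 0.002 m).
It fails at once if tare pressed again once a marble is in the dish (the reading would be lost) (value of joint tare above 0.0025 m and distance between any of marble0_center, marble1_center, marble2_center, marble3_center, marble4_center, marble5_center and dish_in below 0.045 m).
It fails at once if a marble falling faster than 1.8 m/s (poured from high above) (linear speed of any of marble0, marble1, marble2, marble3, marble4, marble5 above 1.8 m/s).
It fails at once if the dish or the cup let fall (faster than 0.45 m/s, a fall of 10 mm, with no finger on it) ((contact force between the fingers and dish below 0.1 N and linear speed of dish above 0.45 m/s) or (contact force between the fingers and cup below 0.1 N and linear speed of cup above 0.45 m/s)).
It also fails if it takes over 72 s, if anything falls off the work surface, if the arm or the gripper's body presses on something with over 40 N, if the wrist force passes 120 N, or if a joint passes its speed limit or range.

## Working session

There is one attempt and no reset: what is moved stays moved. The work goes in short steps, Python scripts to look and compute and a tool call to move; the robot and the scene stay as the last step left them, time stands still between calls to the robot, and variables do not carry over. Pictures are saved under pics/ and viewed, at most 10 in all, crops included, and the job is handed in when it is done.

Besides the shell and the picture viewer there is one more tool, called after "Request:" by a JSON object that holds its "fn" and its "kwargs". servo_tool: Moves the arm, as the interface text tells. Its arguments: {"type":"object","properties":{"deltas":{"type":"array","items":{"type":"array"}},"squeeze":{"type":"number"}},"required":["deltas"]}

```bash
ls; mkdir -p pics; python3 - <<'E'
from bench import manip
import cv2,numpy as np
s=manip.get_state();print(s['time_s'],s['tool_pos'],s['tool_rot'],manip.grip_point_offset)
for n in("scene","side","wrist"):
    im=manip.read_camera(n);cv2.imwrite(f"pics/{n}0.png",im)
    c=manip.calibration(n);print(n,{k:np.round(v,3).tolist() if not isinstance(v,str) else v for k,v in c.items()})
E
```

```text
pics
0.0 [ 0.24876397 -0.57278108  0.23042883] [[ 9.17194819e-01  3.98438255e-01 -7.87370634e-04]
 [ 3.98439014e-01 -9.17193593e-01  1.50480059e-03]
 [-1.22601178e-04 -1.69391449e-03 -9.99998558e-01]] 0.0187
scene {'mtx': [[597.346, 0.0, 324.962], [0.0, 597.346, 240.961], [0.0, 0.0, 1.0]], 'xyz': [1.166, 0.207, 1.044], 'rotation': [[-0.343, -0.761, 0.551], [0.939, -0.275, 0.205], [-0.004, 0.587, 0.809]]}
side {'mtx': [[458.262, 0.0, 324.087], [0.0, 458.262, 246.433], [0.0, 0.0, 1.0]], 'xyz': [0.42, 0.602, 0.732], 'rotation': [[-0.985, 0.111, -0.132], [-0.172, -0.687, 0.706], [-0.012, 0.718, 0.696]]}
wrist {'mtx': [[371.648, 0.0, 321.277], [0.0, 371.648, 234.348], [0.0, 0.0, 1.0]], 'tool_from_camera': [[0.0, 0.946, 0.324, 0.082], [1.0, -0.0, 0.0, 0.001], [0.0, 0.324, -0.946, -0.143], [0.0, 0.0, 0.0, 1.0]]}
```

View pics/scene0.png

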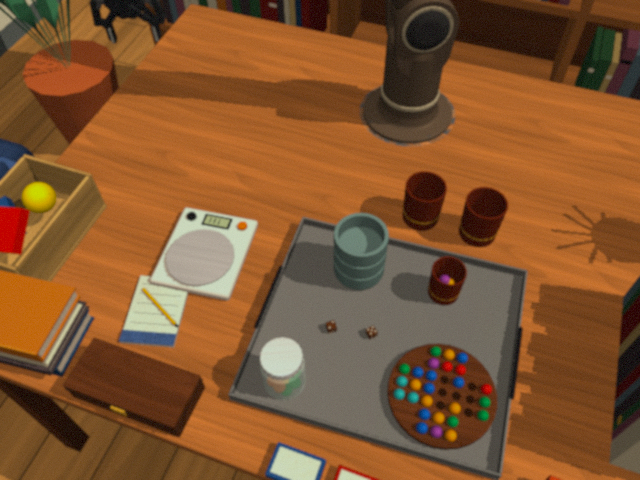

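View pics/side0.png

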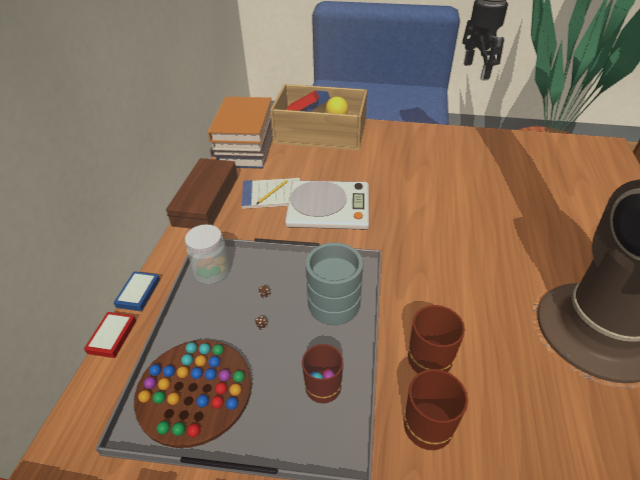

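Cup candidates in the scene view are (424,200) and (483,216), which are large, empty and on the table, and (447,280), which is smaller, on the tray and holds marbles. The last one fits; I'll confirm it by its rim diameter and a crop.

```bash
cat > h.py <<'E'
import cv2,numpy as np
from scipy.optimize import least_squares
from bench import manip
def ray(n,uv):
    c=manip.calibration(n);uv=np.atleast_2d(uv).astype(float);K=np.array(c['mtx'])
    d=np.c_[(uv[:,0]-K[0,2])/K[0,0],-(uv[:,1]-K[1,2])/K[1,1],-np.ones(len(uv))]
    return np.array(c['xyz']),d@np.array(c['rotation']).T
def plane(n,uv,z):
    o,d=ray(n,uv);return o+d*((z-o[2])/d[:,2])[:,None]
def mask(im,seed,tol,box):
    # pixels in box with hue/sat like range tol=(lo,hi)
    m=cv2.inRange(cv2.cvtColor(im,cv2.COLOR_BGR2HSV),tol[0],tol[1]);k=np.zeros_like(m);x0,y0,x1,y1=box;k[y0:y1,x0:x1]=255;m&=k
    m=cv2.morphologyEx(m,cv2.MORPH_CLOSE,np.ones((3,3),np.uint8))
    n,l,s,c=cv2.connectedComponentsWithStats(m);i=1+np.argmax(s[1:,4]);return (l==i).astype(np.uint8)*255
def contour(m):
    c=max(cv2.findContours(m,cv2.RETR_EXTERNAL,cv2.CHAIN_APPROX_NONE)[0],key=cv2.contourArea);return c[:,0,:]
def circ(P,r=None):
    P=P[:,:2];p0=[*P.mean(0)]+([] if r else [.04])
    f=lambda p:np.hypot(*(P-p[:2]).T)-(r or p[2])
    s=least_squares(f,p0,loss='soft_l1',f_scale=.001);return s.x,np.sqrt(np.mean(s.fun**2)) if False else np.median(abs(f(s.x)))
E
python3 - <<'E'
from h import *
S=cv2.imread('pics/scene0.png');D=cv2.imread('pics/side0.png')
for n,im in(('scene',S),('side',D)):
    H=cv2.cvtColor(im,cv2.COLOR_BGR2HSV)
    pts={'scene':dict(dish=(360,265),cup=(447,295),pan=(200,258),case=(240,240),tray=(300,300),tare=(242,226),bigcup=(424,210)),
     'side':dict(dish=(335,295),cup=(322,385),pan=(318,198),case=(330,222),tray=(240,260),tare=(358,216),bigcup=(435,350))}[n]
    print(n,{k:H[v-1:v+2,u-1:u+2].reshape(-1,3).mean(0).astype(int).tolist() for k,(u,v) in pts.items()})
a=cv2.resize(S[180:320,320:520],None,fx=3,fy=3);b=cv2.resize(D[230:420,270:410],(310,420))
cv2.imwrite('pics/crop1.png',np.hstack([cv2.resize(a,(480,336)),cv2.resize(b,(248,336))]))
E
```

```text
scene {'dish': [70, 42, 70], 'cup': [25, 220, 54], 'pan': [16, 34, 175], 'case': [44, 31, 214], 'tray': [19, 40, 116], 'tare': [15, 255, 206], 'bigcup': [4, 212, 54]}
side {'dish': [75, 25, 111], 'cup': [5, 145, 94], 'pan': [12, 19, 178], 'case': [75, 10, 206], 'tray': [13, 24, 128], 'tare': [13, 174, 197], 'bigcup': [7, 177, 96]}
```

View pics/crop1.png

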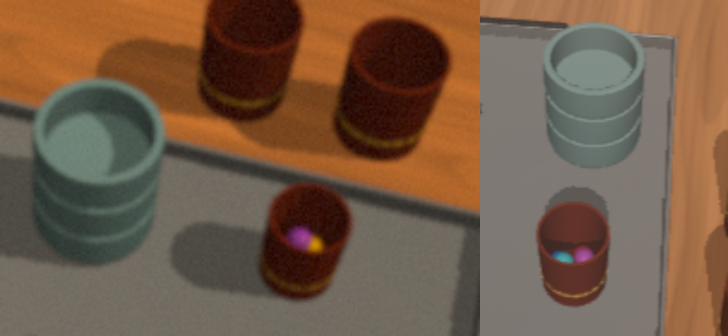

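The crop shows the stack of three at scene (360,250) and the small cup on the tray at scene (447,280), with marbles visible inside. That is the one meant. Next: centres.

```bash
python3 - <<'E'
from h import *
I={'scene':cv2.imread('pics/scene0.png'),'side':cv2.imread('pics/side0.png')}
def far(n,ct,z,r):
    # far-side rim arc: contour points on plane z, furthest half along the view direction
    P=plane(n,ct,z);o,_=ray(n,[[320,240]]);c=None
    v=P[:,:2].mean(0)-o[:2];v/=np.linalg.norm(v);t=P[:,:2]@v
    # width across view gives initial centre
    far_=t.max();Q=P[t>far_-r*1.0]   # back half of rim circle
    x,e=circ(Q,r);xf,ef=circ(Q);return x.round(4),round(e,4),xf.round(4),len(Q)
R={'dish':dict(scene=((50,25,20),(100,255,255),(325,205,395,295)),side=((50,10,40),(100,255,255),(295,235,370,330)),z=.139,r=.052),
'cup':dict(scene=((0,110,0),(30,255,160),(422,250,472,308)),side=((0,80,0),(20,255,170),(295,338,350,405)),z=.091,r=.0335),
'big':dict(scene=((0,190,0),(10,255,110),(395,165,452,232)),z=.11,r=.042)}
M=[]
for k,v in R.items():
    for n in('scene','side'):
        if n in v:
            m=mask(I[n],0,v[n][:2],v[n][2]);ct=contour(m);M.append(cv2.resize(m[150:420,260:480],(220,270)));print(k,n,cv2.boundingRect(m),far(n,ct,v['z'],v['r']))
for n,b in(('scene',(150,205,262,300)),('side',(283,178,375,232))):
    H=I[n]
    m=mask(H,0,((5,120,120),(22,255,255)),(232,215,255,238) if n=='scene' else (348,208,368,224));mu=cv2.moments(m,True);uv=[mu['m10']/mu['m00'],mu['m01']/mu['m00']]
    print('tare',n,uv,plane(n,[uv],.029).round(4),int(mu['m00']))
    m=mask(H,0,((0,0,0),(180,90,90)),(180,205,203,228) if n=='scene' else (350,180,368,192));mu=cv2.moments(m,True);uv=[mu['m10']/mu['m00'],mu['m01']/mu['m00']]
    print('power',n,uv,plane(n,[uv],.029).round(4),int(mu['m00']))
    m=mask(H,0,((0,0,120),(30,60,192)),b);M.append(cv2.resize(m[150:420,140:380],(220,270)));P=plane(n,contour(m),.033);hull=plane(n,cv2.convexHull(contour(m))[:,0],.033)
    print('pan',n,circ(P,.07),circ(P))
cv2.imwrite('pics/m.png',np.vstack([np.hstack(M[:3]),np.hstack([M[3],M[5],M[6]])]))
E
```

```text
dish scene (333, 214, 56, 76) (array([0.516 , 0.0374]), np.float64(0.001), array([0.5135, 0.0366, 0.0498]), 69)
dish side (306, 243, 57, 82) (array([0.5082, 0.0406]), np.float64(0.0006), array([0.5082, 0.0393, 0.0509]), 70)
cup scene (428, 256, 39, 49) (array([0.5028, 0.2115]), np.float64(0.0009), array([0.5001, 0.2118, 0.0313]), 43)
cup side (302, 344, 41, 59) (array([0.4991, 0.2136]), np.float64(0.0005), array([0.4995, 0.2119, 0.0321]), 55)
big scene (404, 172, 42, 50) (array([0.3313, 0.1196]), np.float64(0.0009), array([0.3282, 0.1195, 0.0394]), 51)
tare scene [241.81967213114754, 225.49180327868854] [[ 0.4974 -0.2307  0.029 ]] 61
power scene [190.87755102040816, 215.91836734693877] [[ 0.5111 -0.3456  0.029 ]] 49
pan scene (array([ 0.60915004, -0.26782403]), np.float64(0.015240810228925039)) (array([ 0.6068981 , -0.27077426,  0.08559165]), np.float64(0.010124570657060628))
tare side [357.82978723404256, 215.12765957446808] [[ 0.4928 -0.228   0.029 ]] 47
power side [357.9142857142857, 185.68571428571428] [[ 0.5065 -0.3433  0.029 ]] 35
pan side (array([ 0.59941676, -0.27428973]), np.float64(0.0027947455503924065)) (array([ 0.60127647, -0.27586688,  0.07353952]), np.float64(0.004944948085084874))
```

View pics/m.png

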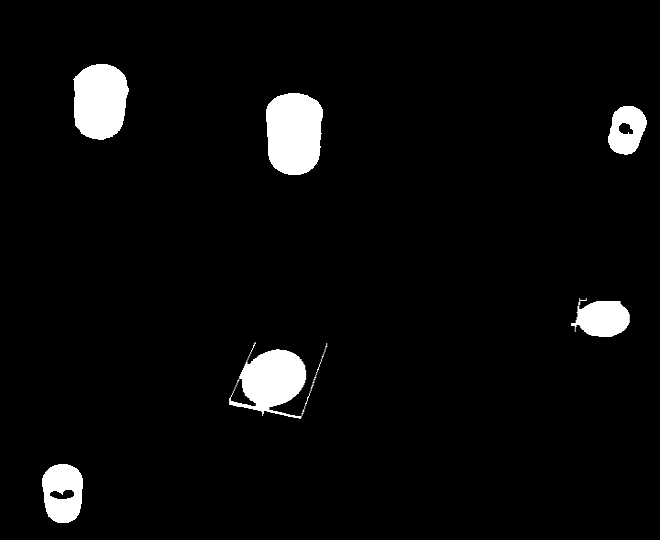

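```bash
cat >> h.py <<'E'
from scipy.spatial.transform import Rotation as Ro
def yz(y,z):
    z=np.array(z,float);z/=np.linalg.norm(z);y=np.array(y,float);y-=y@z*z;y/=np.linalg.norm(y);return np.c_[np.cross(y,z),y,z]
def go(p,R,st=None):
    "turn first (rows of <=.14), then shift (rows of <=.045), in tool axes"
    s=st or manip.get_state();T=np.array(s['tool_rot']);P=np.array(s['tool_pos']);rv=Ro.from_matrix(T.T@R).as_rotvec()
    d=R.T@(np.array(p)-P);n=int(np.ceil(np.linalg.norm(rv)/.14));m=int(np.ceil(np.linalg.norm(d)/.045))
    print('t',round(s['time_s'],2),'pos',P.round(4),'q',np.round(s['joint_pos'],2),'w',round(s['grip_width'],4),'gf',round(s['grasp_force'],1),'F',np.round(s['contact_force'],1))
    print('turn',n,'x',(rv/max(n,1)).round(4),'tot',rv.round(3),' shift',m,'x',(d/max(m,1)).round(4),'tot',d.round(4))
E
python3 -c "
from h import *
go([.463,.039,.23],yz([1,0,0],[0,0,-1]))"
```

```text
t 0.15 pos [ 0.2489 -0.5729  0.2306] q [ 1.09  0.41 -0.01  1.6   0.01  1.13 -0.08] w 0.0855 gf 0.0 F [-0.5  0.2 -0.5]
turn 9 x [-1.00e-04 -1.00e-04 -1.29e-01] tot [-1.000e-03 -1.000e-03 -1.161e+00]  shift 15 x [0.0408 0.0143 0.    ] tot [6.119e-01 2.141e-01 6.000e-04]
```

Request:
{"fn": "servo_tool", "kwargs": {"deltas": [[[0,0,-0.129],[0,0,0],-0.3],[[0,0,-0.129],[0,0,0],-0.3],[[0,0,-0.129],[0,0,0],-0.3],[[0,0,-0.129],[0,0,0],-0.3],[[0,0,-0.129],[0,0,0],-0.3],[[0,0,-0.129],[0,0,0],-0.3],[[0,0,-0.129],[0,0,0],-0.3],[[0,0,-0.129],[0,0,0],-0.3],[[0,0,-0.129],[0,0,0],-0.3]], "squeeze": 50}}

```text
time_s: 1.05
tool_pos: [0.2489, -0.5731, 0.2309]
tool_rot: [[-0.005, 1.0, -0.0], [1.0, 0.005, 0.001], [0.001, -0.0, -1.0]]
contact_force: [-0.3, -0.8, -0.3]
grip_width: 0.0298
grasp_force: 0.0
```

Request:
{"fn": "servo_tool", "kwargs": {"deltas": [[[0,0,0],[0.041,0.0143,0],-0.3],[[0,0,0],[0.041,0.0143,0],-0.3],[[0,0,0],[0.041,0.0143,0],-0.3],[[0,0,0],[0.041,0.0143,0],-0.3],[[0,0,0],[0.041,0.0143,0],-0.3],[[0,0,0],[0.041,0.0143,0],-0.3],[[0,0,0],[0.041,0.0143,0],-0.3],[[0,0,0],[0.041,0.0143,0],-0.3],[[0,0,0],[0.041,0.0143,0],-0.3],[[0,0,0],[0.041,0.0143,0],-0.3],[[0,0,0],[0.041,0.0143,0],-0.3],[[0,0,0],[0.041,0.0143,0],-0.3]]}}

```text
time_s: 2.25
tool_pos: [0.4207, -0.0796, 0.2314]
tool_rot: [[0.0, 1.0, 0.0], [1.0, -0.0, -0.0], [-0.0, 0.0, -1.0]]
contact_force: [1.3, 0.2, 0.2]
grip_width: 0.03
grasp_force: 0.0
```

```bash
python3 -c "
from h import *
go([.463,.039,.23],yz([1,0,0],[0,0,-1]))
cv2.imwrite('pics/w1.png',manip.read_camera('wrist'))"
```

```text
t 2.25 pos [ 0.4207 -0.0796  0.2314] q [ 0.66  0.12 -0.62  2.01  0.08  1.04 -0.  ] w 0.03 gf 0.0 F [1.3 0.2 0.2]
turn 1 x [ 0.0003  0.0005 -0.0003] tot [ 0.  0. -0.]  shift 3 x [0.0395 0.0141 0.0005] tot [0.1186 0.0423 0.0014]
```

View pics/w1.png

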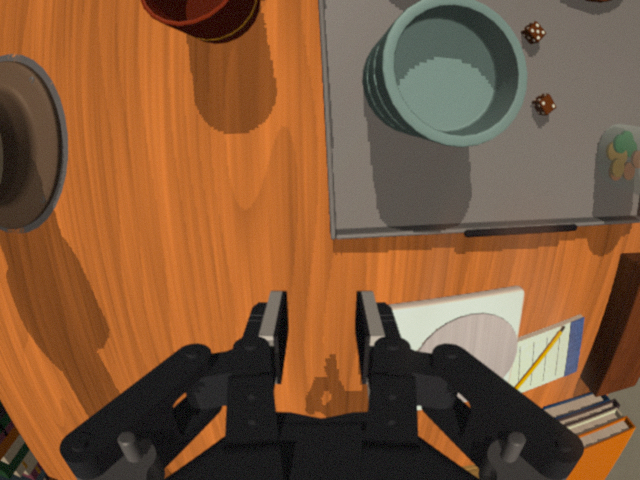

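The wrist view shows the stack mouth at about (455,75), the scale at the lower right and both dice at (535,32) and (543,104). I'll move over the rim and remeasure its centre.

Request:
{"fn": "servo_tool", "kwargs": {"deltas": [[[0,0,0],[0.02,0.014,0],-0.3],[[0,0,0],[0.02,0.014,0],-0.3],[[0,0,0],[0.02,0.014,0],-0.3],[[0,0,0],[0,0,0],-0.3]]}}

```text
time_s: 2.7
tool_pos: [0.4638, -0.0185, 0.2313]
tool_rot: [[-0.004, 1.0, 0.001], [1.0, 0.004, 0.002], [0.002, 0.001, -1.0]]
contact_force: [0.0, -0.4, -0.0]
grip_width: 0.0299
grasp_force: 0.0
```

```bash
cat >> h.py <<'E'
def wplane(s,uv,z):
    c=manip.calibration('wrist');K=np.array(c['mtx']);M=np.array(c['tool_from_camera']);uv=np.atleast_2d(uv).astype(float)
    a=uv-[K[0,2],K[1,2]];r=np.linalg.norm(a,axis=1);th=r/K[0,0];d=np.c_[np.sin(th)*a[:,0]/r,-np.sin(th)*a[:,1]/r,-np.cos(th)]
    R=np.array(s['tool_rot']);o=R@M[:3,3]+s['tool_pos'];d=d@M[:3,:3].T@R.T
    return o+d*((z-o[2])/d[:,2])[:,None]
E
python3 -c "
from h import *
s=manip.get_state();im=manip.read_camera('wrist');cv2.imwrite('pics/w2.png',im)
go([.463,.039,.23],yz([1,0,0],[0,0,-1]),s)
m=mask(im,0,((50,15,20),(105,255,255)),(0,0,640,480));ct=contour(m);print(cv2.boundingRect(m))
P=wplane(s,ct,.139);k=(ct[:,1]>3)
# rim is the outermost only on the side away from camera centre; fit outer radius robustly
print(circ(P[k],.052),circ(P[k]))
k2=k&(P[:,0]>P[:,0].mean()-.02);print(circ(P[k2],.052),circ(P[k2]))
"
```

```text
t 2.7 pos [ 0.4638 -0.0185  0.2313] q [ 0.53  0.2  -0.67  1.94  0.14  1.05 -0.19] w 0.0299 gf 0.0 F [ 0.  -0.4 -0. ]
turn 1 x [ 0.0009 -0.0018  0.004 ] tot [ 0.001 -0.002  0.004]  shift 2 x [ 0.0288 -0.0004  0.0007] tot [ 0.0575 -0.0008  0.0013]
(61, 305, 416, 175)
(array([ 0.39026392, -0.20422851]), np.float64(0.05293305596600313)) (array([ 0.41657763, -0.37175374,  0.21273102]), np.float64(0.034947315838101484))
(array([ 0.46662348, -0.16350299]), np.float64(0.036384020165908214)) (array([ 0.46505653, -0.20261258,  0.09434996]), np.float64(0.016633948908067464))
```

```bash
python3 -c "
from h import *
s=manip.get_state();im=cv2.imread('pics/w2.png')
m=mask(im,0,((60,25,30),(100,255,255)),(200,0,640,290));ct=contour(m);print(cv2.boundingRect(m))
P=wplane(s,ct,.139);k=(ct[:,1]>3)
print(circ(P[k],.052),circ(P[k]))
far=P[:,1]>.03
for t in(.02,.035):
  k2=k&(P[:,1]>t);print(circ(P[k2],.052),circ(P[k2]),k2.sum())
m2=m.copy();
# inner: bright floor
o=im.copy();cv2.drawContours(o,[ct.reshape(-1,1,2)],-1,(0,0,255),1);cv2.imwrite('pics/w2c.png',o)
"
```

```text
(314, 79, 154, 156)
(array([0.50819216, 0.03307083]), np.float64(0.001269921660398514)) (array([0.50808564, 0.03315407, 0.05072782]), np.float64(0.00020657871679331113))
(array([0.50806247, 0.03163496]), np.float64(0.0003753484052623074)) (array([0.50806558, 0.03326954, 0.05066891]), np.float64(0.00020508118664797764)) 265
(array([0.50804285, 0.03160435]), np.float64(0.000280212041733275)) (array([0.50804958, 0.03306497, 0.05082753]), np.float64(0.0002078006089106972)) 220
```

View pics/w2c.png

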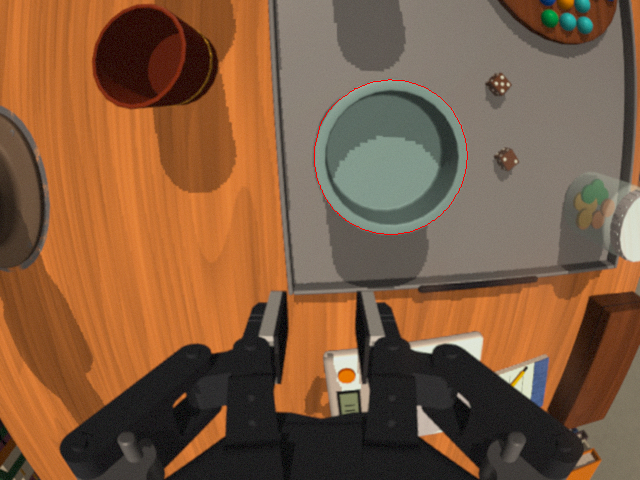

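The red contour follows the mouth closely, at (391,157) with radius about 77 px. All estimates agree on a centre of (0.509,0.036) within about 3 mm. I'll grip the near (−x) wall.

Request:
{"fn": "servo_tool", "kwargs": {"deltas": [[[0,0,0],[0.027,-0.0015,0],-0.3],[[0,0,0],[0.027,-0.0015,0],-0.3],[[0,0,0],[0,0,0],-0.3],[[0,0,0],[0,0,0.03],-0.3],[[0,0,0],[0,0,0.03],-0.3],[[0,0,0],[0,0,0.02],-0.3],[[0,0,0],[0,0,0.02],-0.3],[[0,0,0],[0,0,0.018],-0.3],[[0,0,0],[0,0,0],-0.3]]}}

```text
time_s: 3.65
tool_pos: [0.4577, 0.0308, 0.1113]
tool_rot: [[0.001, 1.0, -0.004], [1.0, -0.001, -0.001], [-0.001, -0.004, -1.0]]
contact_force: [-0.4, 0.2, 1.2]
grip_width: 0.0298
grasp_force: 0.0
```

```bash
python3 -c "
from h import *
go([.461,.036,.113],yz([1,0,0],[0,0,-1]))
a=manip.read_camera('wrist')[100:400,150:550];b=manip.read_camera('side')[180:380,260:480]
cv2.imwrite('pics/g1.png',np.hstack([a,cv2.resize(b,(330,300))]))"
```

```text
t 3.65 pos [0.4577 0.0308 0.1113] q [ 0.37  0.36 -0.65  2.08  0.3   0.8  -0.46] w 0.0298 gf 0.0 F [-0.4  0.2  1.2]
turn 1 x [-0.0045  0.0009 -0.0013] tot [-0.004  0.001 -0.001]  shift 1 x [ 0.0052  0.0033 -0.0017] tot [ 0.0052  0.0033 -0.0017]
```

View pics/g1.png

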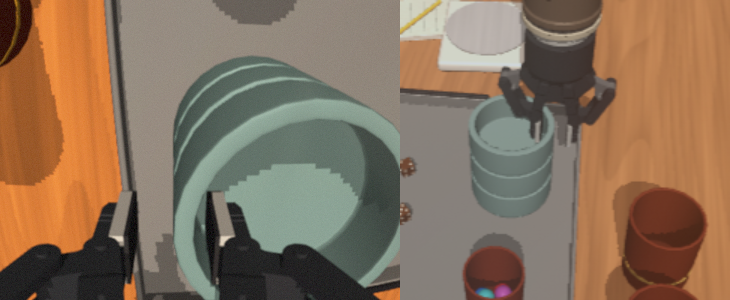

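The fingers straddle the wall, with the right finger inside the mouth at crop (215,230) and the left one outside at (120,230). I'll apply the small correction and close.

Request:
{"fn": "servo_tool", "kwargs": {"deltas": [[[-0.004,0,0],[0.005,0.0033,-0.001],-0.3],[[0,0,0],[0,0,0],-0.6],[[0,0,0],[0,0,0],-0.75],[[0,0,0],[0,0,0],-1],[[0,0,0],[0,0,0],-1],[[0,0,0],[0,0,0],-1],[[0,0,0],[0,0,0],-1]], "squeeze": 50}}

```text
time_s: 4.45
tool_pos: [0.4638, 0.0376, 0.1152]
tool_rot: [[0.0, 1.0, 0.006], [1.0, -0.0, -0.0], [-0.0, 0.006, -1.0]]
contact_force: [-0.5, -0.8, 6.1]
grip_width: 0.0082
grasp_force: 52.6
```

Request:
{"fn": "servo_tool", "kwargs": {"deltas": [[[0,0,0],[0,0,-0.005],-1],[[0,0,0],[0,0,-0.01],-1],[[0,0,0],[0,0,-0.015],-1],[[0,0,0],[0,0,-0.02],-1],[[0,0,0],[0,0,-0.02],-1],[[0,0,0],[0,0,-0.01],-1],[[0,0,0],[0,0,0],-1]]}}

```text
time_s: 5.15
tool_pos: [0.4632, 0.0378, 0.1956]
tool_rot: [[0.0, 1.0, 0.006], [1.0, -0.0, -0.0], [-0.0, 0.006, -1.0]]
contact_force: [0.1, 0.3, -3.5]
grip_width: 0.0076
grasp_force: 51.6
```

```bash
python3 -c "
from h import *
go([.552,-.275,.19],yz([1,0,0],[0,0,-1]))
b=manip.read_camera('side')[100:340,240:480]
cv2.imwrite('pics/g2.png',cv2.resize(b,(480,480)))"
```

```text
t 5.15 pos [0.4632 0.0378 0.1956] q [ 0.42  0.24 -0.7   1.98  0.19  0.97 -0.37] w 0.0076 gf 51.6 F [ 0.1  0.3 -3.5]
turn 1 x [ 0.0064  0.0003 -0.0001] tot [ 0.006  0.    -0.   ]  shift 8 x [-0.0391  0.0111  0.0007] tot [-0.3128  0.0888  0.0056]
```

View pics/g2.png

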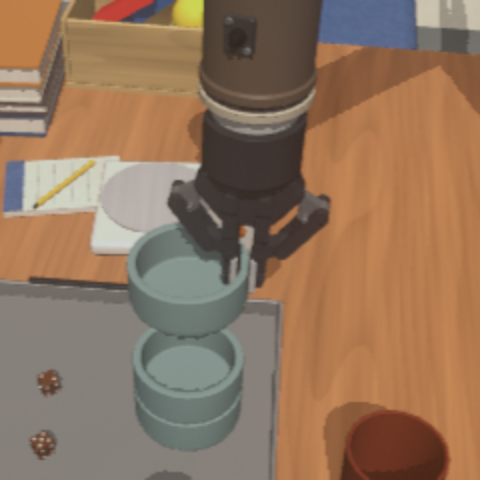

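The dish has lifted level and clear, and the lower two have stayed in place. Next, over to the pan.

Request:
{"fn": "servo_tool", "kwargs": {"deltas": [[[0.006,0,0],[-0.01,0.003,0],-1],[[0,0,0],[-0.025,0.007,0],-1],[[0,0,0],[-0.039,0.0115,0],-1],[[0,0,0],[-0.039,0.0115,0],-1],[[0,0,0],[-0.039,0.0115,0],-1],[[0,0,0],[-0.039,0.0115,0],-1],[[0,0,0],[-0.039,0.0115,0],-1],[[0,0,0],[-0.039,0.0115,0],-1],[[0,0,0],[-0.027,0.0075,0],-1],[[0,0,0],[-0.015,0.004,0],-1],[[0,0,0],[0,0,0],-1],[[0,0,0],[0,0,0],-1]]}}

```text
time_s: 6.4
tool_pos: [0.5526, -0.2721, 0.1932]
tool_rot: [[-0.001, 1.0, -0.004], [1.0, 0.001, 0.002], [0.002, -0.004, -1.0]]
contact_force: [-0.2, -0.1, -3.4]
grip_width: 0.0077
grasp_force: 52.4
```

```bash
python3 -c "
from h import *
go([.554,-.273,.085],yz([1,0,0],[0,0,-1]))"
```

```text
t 6.4 pos [ 0.5526 -0.2721  0.1932] q [ 0.76  0.49 -0.53  1.63  0.27  1.1   0.16] w 0.0077 gf 52.4 F [-0.2 -0.1 -3.4]
turn 1 x [-0.0035 -0.0017  0.0007] tot [-0.004 -0.002  0.001]  shift 3 x [-0.0003  0.0005  0.0361] tot [-0.0009  0.0014  0.1082]
```

Request:
{"fn": "servo_tool", "kwargs": {"deltas": [[[-0.004,-0.002,0],[0,0.001,0.02],-1],[[0,0,0],[0,0,0.03],-1],[[0,0,0],[0,0,0.03],-1],[[0,0,0],[0,0,0.02],-1],[[0,0,0],[0,0,0.01],-1],[[0,0,0],[0,0,0.01],-1],[[0,0,0],[0,0,0.006],-1],[[0,0,0],[0,0,0],-1],[[0,0,0],[0,0,0],-1]]}}

```text
time_s: 7.3
tool_pos: [0.5548, -0.2735, 0.0689]
tool_rot: [[-0.0, 1.0, 0.003], [1.0, 0.0, -0.002], [-0.002, 0.003, -1.0]]
contact_force: [-0.0, -0.2, -2.8]
grip_width: 0.0082
grasp_force: 52.4
```

```bash
python3 -c "
from h import *
go([.554,-.273,.055],yz([1,0,0],[0,0,-1]))"
```

```text
t 7.3 pos [ 0.5548 -0.2735  0.0689] q [ 0.72  0.62 -0.48  1.74  0.36  0.86  0.08] w 0.0082 gf 52.4 F [-0.  -0.2 -2.8]
turn 1 x [0.003  0.0025 0.0001] tot [0.003 0.002 0.   ]  shift 1 x [ 0.0005 -0.0008  0.0139] tot [ 0.0005 -0.0008  0.0139]
```

Request:
{"fn": "servo_tool", "kwargs": {"deltas": [[[0.003,0.002,0],[0,0,0.003],-1],[[0,0,0],[0,0,0.003],-1],[[0,0,0],[0,0,0.003],-1],[[0,0,0],[0,0,0],-1]]}}

```text
time_s: 7.7
tool_pos: [0.5539, -0.2734, 0.0586]
tool_rot: [[-0.0, 1.0, -0.002], [1.0, 0.0, 0.0], [0.0, -0.002, -1.0]]
contact_force: [-0.2, -0.6, -2.4]
grip_width: 0.0078
grasp_force: 52.3
```

Request:
{"fn": "servo_tool", "kwargs": {"deltas": [[[0,0,0],[0,0,0.002],-1],[[0,0,0],[0,0,0],-1]]}}

```text
time_s: 7.9
tool_pos: [0.5542, -0.2734, 0.0569]
tool_rot: [[-0.0, 1.0, -0.001], [1.0, 0.0, 0.0], [0.0, -0.001, -1.0]]
contact_force: [-0.2, 0.1, -3.8]
grip_width: 0.008
grasp_force: 52.4
```

Request:
{"fn": "servo_tool", "kwargs": {"deltas": [[[0,0,0],[0,0,0.0015],-1],[[0,0,0],[0,0,0],-1]]}}

```text
time_s: 8.1
tool_pos: [0.5543, -0.2735, 0.0558]
tool_rot: [[0.0, 1.0, -0.001], [1.0, -0.0, -0.0], [-0.0, -0.001, -1.0]]
contact_force: [-2.3, 0.3, 1.8]
grip_width: 0.0076
grasp_force: 53.1
```

Request:
{"fn": "servo_tool", "kwargs": {"deltas": [[[0,0,0],[0,0,0],-0.7],[[0,0,0],[0,0,0],-0.55],[[0,0,0],[0,0,0],-0.45],[[0,0,0],[0,0,0],-0.35],[[0,0,0],[0,0,-0.01],-0.35],[[0,0,0],[0,0,-0.03],-0.35],[[0,0,0],[0,0,-0.03],-0.35],[[0,0,0],[0,0,-0.03],-0.35],[[0,0,0],[-0.03,-0.04,-0.03],-0.35],[[0,0,0],[-0.03,-0.04,0],-0.35],[[0,0,0],[0,-0.04,0],-1],[[0,0,0],[0,0,0],-1]]}}

```text
time_s: 9.3
tool_pos: [0.4345, -0.3313, 0.1819]
tool_rot: [[0.006, 1.0, -0.005], [1.0, -0.006, -0.001], [-0.001, -0.005, -1.0]]
contact_force: [-0.0, 0.2, 0.3]
grip_width: 0.0006
grasp_force: 0.0
```

```bash
python3 -c "
from h import *
s=manip.get_state();im=manip.read_camera('wrist');sd=manip.read_camera('side')
go([.495,-.2294,.08],yz([1,0,0],[0,0,-1]),s)
cv2.imwrite('pics/p1.png',np.hstack([cv2.resize(im,(480,360)),cv2.resize(sd[130:270,240:420],(320,360))]));cv2.imwrite('pics/w3.png',im)
H=cv2.cvtColor(im,cv2.COLOR_BGR2HSV);m=cv2.inRange(H,(8,200,200),(18,255,255))
n,l,st,c=cv2.connectedComponentsWithStats(m)
for i in range(1,n):
  if 60<st[i,4]<3000 and .6<st[i,2]/st[i,3]<1.6: print(c[i],st[i,4],wplane(s,[c[i]],.029))
"
```

```text
t 9.3 pos [ 0.4345 -0.3313  0.1819] q [ 0.98  0.38 -0.53  1.82  0.23  1.01  0.35] w 0.0006 gf 0.0 F [-0.   0.2  0.3]
turn 1 x [-0.0048  0.0015 -0.0058] tot [-0.005  0.001 -0.006]  shift 4 x [0.0255 0.0151 0.0255] tot [0.1019 0.0605 0.1019]
[398.18717949  93.16666667] 390 [[ 0.49425272 -0.23325129  0.029     ]]
```

View pics/p1.png

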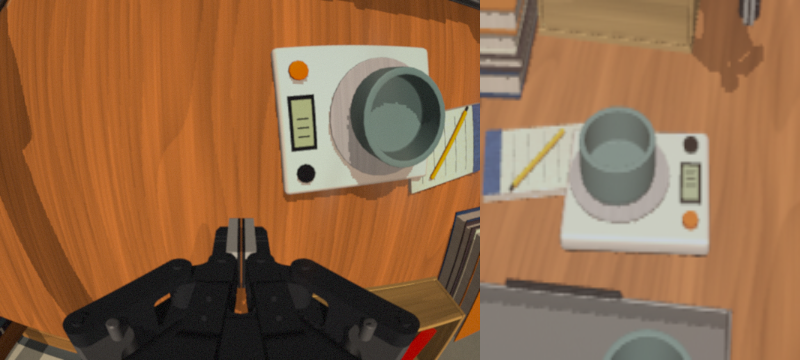

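The dish stands upright on the pan, seen at wrist (400,115) and side (618,155) in the halves, with the tare button at (298,70). I'll check its offset by numbers.

```bash
python3 -c "
from h import *
s=manip.get_state();im=cv2.imread('pics/w3.png')
m=mask(im,0,((60,25,30),(105,255,255)),(430,60,620,260));ct=contour(m);print(cv2.boundingRect(m))
P=wplane(s,ct,.079);k=P[:,0]>.58;print('wrist',circ(P[k],.052),circ(P[k]))
sd=manip.read_camera('side');m=mask(sd,0,((50,10,30),(105,255,170)),(270,150,350,225));ct=contour(m);print(cv2.boundingRect(m))
P=plane('side',ct,.079);print(circ(P[P[:,1]<P[:,1].min()+.05],.052),circ(P[P[:,1]<P[:,1].min()+.05]))
"
```

```text
(468, 89, 125, 133)
wrist (array([ 0.60408481, -0.27113164]), np.float64(0.0007273488163159689)) (array([ 0.60579718, -0.27076986,  0.05045442]), np.float64(0.000368669799991124))
(296, 172, 43, 38)
(array([ 0.59848118, -0.26466295]), np.float64(0.0008708820162304509)) (array([ 0.59844821, -0.26722514,  0.04985803]), np.float64(0.0006601106655387406))
```

Request:
{"fn": "servo_tool", "kwargs": {"deltas": [[[-0.005,0,-0.006],[0.025,0.015,0.02],-1],[[0,0,0],[0.025,0.015,0.02],-1],[[0,0,0],[0.025,0.015,0.02],-1],[[0,0,0],[0.025,0.015,0.03],-1],[[0,0,0],[0,0,0.025],-1],[[0,0,0],[0,0,0.015],-1],[[0,0,0],[0,0,0.01],-1],[[0,0,0],[0,0,0],-1],[[0,0,0],[0,0,0],-1]]}}

```text
time_s: 10.35
tool_pos: [0.5005, -0.2296, 0.0423]
tool_rot: [[-0.005, 1.0, 0.005], [1.0, 0.005, -0.0], [-0.0, 0.005, -1.0]]
contact_force: [0.4, -0.1, 0.5]
grip_width: -0.0001
grasp_force: 0.0
```

```bash
python3 -c "
from h import *
go([.4945,-.231,.0265],yz([1,0,0],[0,0,-1]))"
```

```text
t 10.35 pos [ 0.5005 -0.2296  0.0423] q [ 0.71  0.57 -0.48  1.92  0.38  0.73  0.01] w -0.0001 gf 0.0 F [ 0.4 -0.1  0.5]
turn 1 x [0.0048 0.0004 0.0051] tot [0.005 0.    0.005]  shift 1 x [-0.0014 -0.006   0.0158] tot [-0.0014 -0.006   0.0158]
```

Request:
{"fn": "servo_tool", "kwargs": {"deltas": [[[0.005,0,0.005],[-0.001,-0.006,0],-1],[[0,0,0],[0,0,0.006],-1],[[0,0,0],[0,0,0.004],-1],[[0,0,0],[0,0,0.003],-1],[[0,0,0],[0,0,0],-1]]}}

```text
time_s: 10.85
tool_pos: [0.4939, -0.2303, 0.0284]
tool_rot: [[-0.001, 1.0, -0.001], [1.0, 0.001, -0.0], [-0.0, -0.001, -1.0]]
contact_force: [-0.6, -1.2, 2.7]
grip_width: 0.0002
grasp_force: 1.1
```

Request:
{"fn": "servo_tool", "kwargs": {"deltas": [[[0,0,0],[0,0,0.002],-1],[[0,0,0],[0,0,0],-1]]}}

```text
time_s: 11.05
tool_pos: [0.494, -0.2302, 0.0266]
tool_rot: [[-0.001, 1.0, -0.001], [1.0, 0.001, -0.0], [-0.0, -0.001, -1.0]]
contact_force: [-2.6, -1.3, 3.5]
grip_width: -0.0
grasp_force: 1.7
```

Request:
{"fn": "servo_tool", "kwargs": {"deltas": [[[0,0,0],[0,0,0.0015],-1],[[0,0,0],[0,0,0],-1]]}}

```text
time_s: 11.25
tool_pos: [0.4941, -0.2303, 0.026]
tool_rot: [[-0.001, 1.0, -0.001], [1.0, 0.001, -0.001], [-0.001, -0.001, -1.0]]
contact_force: [-4.1, -1.6, 12.9]
grip_width: 0.0
grasp_force: 5.8
```

Request:
{"fn": "servo_tool", "kwargs": {"deltas": [[[0,0,0],[0,0,-0.01],-1],[[0,0,0],[0,0,-0.03],-1],[[0,0,0],[0,0,-0.04],-1],[[0,0,0],[0,0,-0.04],-0.5],[[0,0,0],[0,0,-0.04],0],[[0,0,0],[0,0,-0.04],0.5],[[0,0,0],[0,0,0],1],[[0,0,0],[0,0,0],1]]}}

```text
time_s: 12.05
tool_pos: [0.4947, -0.2298, 0.2261]
tool_rot: [[-0.001, 1.0, 0.001], [1.0, 0.001, -0.001], [-0.001, 0.001, -1.0]]
contact_force: [-0.5, 0.0, -0.6]
grip_width: 0.0722
grasp_force: 0.0
```

```bash
cat > kin.py <<'E'
from h import *
import itertools
def fk(q,p,sg):
    b,h,L1,L2,L3,a7,rx,ry=p
    R=Ro.from_euler('z',b).as_matrix();x=np.array([0,0,h],float);
    for i,(ax,L) in enumerate(zip('zyzyzyz',[0,L1*0,L1,0,L2,0,L3])):
        R=R@Ro.from_euler(ax,sg[i]*q[i]).as_matrix()
        x=x+R[:,2]*L
    return x,R@Ro.from_euler('z',a7).as_matrix()
E
cat > fit.py <<'E'
from kin import *
s=manip.get_state()
D=[([1.093,.411,-.013,1.596,.006,1.134,-.082],[.2488,-.5728,.2304],23.5),([.66,.12,-.62,2.01,.08,1.04,0],[.4207,-.0796,.2314],90),([.53,.2,-.67,1.94,.14,1.05,-.19],[.4638,-.0185,.2313],90),([.37,.36,-.65,2.08,.3,.8,-.46],[.4577,.0308,.1113],90),
([.76,.49,-.53,1.63,.27,1.1,.16],[.5526,-.2721,.1932],90),([.98,.38,-.53,1.82,.23,1.01,.35],[.4345,-.3313,.1819],90),([.71,.57,-.48,1.92,.38,.73,.01],[.5005,-.2296,.0423],90),(list(s['joint_pos']),list(s['tool_pos']),90)]
best=[]
for z in itertools.product([1,-1],repeat=4):
  for yy in itertools.product([1,-1],repeat=2):
    sg=[z[0],1,z[1],yy[0],z[2],yy[1],z[3]]
    def f(p):
        r=[]
        for q,x,a in D:
            X,R=fk(q,p,sg);a=np.radians(a);T=yz([np.sin(a),-np.cos(a),0],[0,0,-1]);r+=[*(X-x),*(.2*(R-T)).ravel()]
        return r
    for b in(0,2,-2):
        o=least_squares(f,[b,.35,.4,.4,.25,0,0,0]);best.append((o.cost,sg,o.x.round(3).tolist()))
best.sort(key=lambda t:t[0])
for t in best[:3]:print(t)
import json;json.dump(best[0],open('kin.json','w'))
print(s['time_s'],s['tool_pos'],np.round(s['joint_pos'],3),s['grip_width'])
E
python3 fit.py
```

```text
(np.float64(0.00020431125959588774), [-1, 1, -1, 1, -1, 1, -1], [-0.078, 0.022, 0.54, 0.441, 0.103, 1.494, 0.0, 0.0])
(np.float64(0.00020431125960467125), [-1, 1, -1, 1, -1, 1, -1], [-0.078, 0.022, 0.54, 0.441, 0.103, -4.79, 0.0, 0.0])
(np.float64(0.00020431125960871285), [-1, 1, -1, 1, -1, 1, -1], [-0.078, 0.022, 0.54, 0.441, 0.103, 1.494, 0.0, 0.0])
12.05 [ 0.4947103  -0.22976867  0.22606027] [ 0.807  0.339 -0.582  1.769  0.208  1.094  0.157] 0.07215371518361666
```

```bash
cat > ik.py <<'E'
from kin import *
import json
_,sg,p=json.load(open('kin.json'))
lo=np.array([-2.95,-.29,-1.47,.14,-1.03,.13,-2.86])+.06;hi=np.array([2.95,1.99,1.44,2.54,4.17,1.85,2.86])-.06
def ik(q0,pos,R,P,w=.02):
    f=lambda q:[*((lambda X:np.r_[X[0]-pos,.2*(X[1]-R).ravel()])(fk(q,P,sg))),*(w*.05*(q-q0))]
    o=least_squares(f,np.clip(q0,lo,hi),bounds=(lo,hi));X=fk(o.x,P,sg);return o.x,np.linalg.norm(X[0]-pos),np.degrees(np.linalg.norm(Ro.from_matrix(X[1].T@R).as_rotvec()))
E
cat > t.py <<'E'
from ik import *
q0=np.array(manip.get_state()['joint_pos'])
cup=np.array([.501,.2125,.011+.052])
for h in(.34,.28):
    P=p.copy();P[1]=h;P[4]=h+.081
    for hd in(-90,90,-60,60,0,45,-45,180):
        for t in(45,60,75):
            a,tt=np.radians(hd),np.radians(t);z=np.array([np.cos(a)*np.sin(tt),np.sin(a)*np.sin(tt),-np.cos(tt)])
            r=[]
            for s in(1,-1):
                R=yz([-s*np.sin(a),s*np.cos(a),0],z);q,e,an=ik(q0,cup+z*.012,R,P)
                r.append((round(e,3),round(an,1),q.round(2).tolist()))
            r=min(r,key=lambda r:r[0]*100+r[1]);
            if r[0]<.01 and r[1]<4: print(h,hd,t,r)
E
python3 t.py
```

```text
0.34 -90 45 (np.float64(0.0), np.float64(0.0), [-0.68, 0.9, -0.3, 1.54, 0.71, 1.47, -1.29])
0.34 -90 60 (np.float64(0.0), np.float64(0.0), [-0.81, 1.07, -0.2, 1.38, 0.73, 1.68, -1.3])
0.34 -90 75 (np.float64(0.0), np.float64(0.0), [-1.03, 1.25, 0.13, 1.22, 0.61, 1.79, -1.16])
0.34 90 45 (np.float64(0.0), np.float64(0.0), [0.27, 0.7, -0.26, 2.07, -0.96, 0.78, -2.25])
0.34 90 60 (np.float64(0.0), np.float64(0.0), [0.48, 0.9, -0.38, 2.03, -0.97, 0.89, -2.08])
0.34 90 75 (np.float64(0.0), np.float64(0.0), [0.57, 1.11, -0.39, 1.94, -0.97, 1.07, -1.95])
0.34 -60 45 (np.float64(0.0), np.float64(0.0), [-0.66, 0.8, -0.47, 1.88, 1.07, 1.31, -1.28])
0.34 -60 60 (np.float64(0.0), np.float64(0.0), [-0.83, 0.96, -0.37, 1.8, 1.11, 1.5, -1.39])
0.34 -60 75 (np.float64(0.0), np.float64(0.0), [-0.97, 1.12, -0.25, 1.69, 1.11, 1.67, -1.45])
0.34 60 45 (np.float64(0.0), np.float64(0.0), [0.95, 1.22, -1.35, 2.42, 1.98, 0.45, 0.84])
0.34 60 60 (np.float64(0.0), np.float64(0.0), [1.15, 1.61, -1.34, 2.45, 2.16, 0.45, 1.05])
0.34 60 75 (np.float64(0.0), np.float64(0.0), [1.33, 1.85, -1.18, 2.39, 2.06, 0.21, 1
[... 1343 characters left out ...]
t64(0.0), [1.0, 1.55, -1.41, 2.43, 2.26, 0.49, 0.82])
0.28 60 75 (np.float64(0.0), np.float64(0.0), [1.17, 1.91, -1.37, 2.41, 2.26, 0.4, 1.17])
0.28 0 45 (np.float64(0.0), np.float64(0.0), [0.05, 0.88, -1.11, 2.48, 2.07, 1.32, -0.98])
0.28 45 45 (np.float64(0.001), np.float64(0.2), [0.75, 1.19, -1.41, 2.48, 2.28, 0.77, 0.19])
0.28 -45 45 (np.float64(0.0), np.float64(0.0), [-0.49, 0.74, -0.62, 2.07, 1.33, 1.26, -1.24])
0.28 -45 60 (np.float64(0.0), np.float64(0.0), [-0.65, 0.88, -0.54, 2.05, 1.41, 1.5, -1.42])
0.28 -45 75 (np.float64(0.0), np.float64(0.0), [-0.8, 1.02, -0.43, 2.0, 1.43, 1.69, -1.55])
0.28 180 45 (np.float64(0.0), np.float64(0.0), [-0.26, 0.96, -0.17, 1.32, -0.1, 1.62, -1.95])
```

```bash
cat > t2.py <<'E'
from ik import *
q0=np.array(manip.get_state()['joint_pos'])
cup=np.array([.501,.2125,.011+.052]);dish=np.array([.602,-.270,.079])
P=p.copy();P[1]=.31;P[4]=.391
for hd in(-90,-75,-60,-45,90,75):
  for t in(50,60):
    for s in(1,-1):
        a,tt=np.radians(hd),np.radians(t);z=np.array([np.cos(a)*np.sin(tt),np.sin(a)*np.sin(tt),-np.cos(tt)])
        R=yz([-s*np.sin(a),s*np.cos(a),0],z);q,e,an=ik(q0,cup+z*.012,R,P)
        if e>.003 or an>1: continue
        cl=R.T@[0,0,1]
        out=[]
        for sgn in(1,-1):
            def f(x):
                X,RR=fk(x,P,sg);c=RR@cl;grip=X-RR[:,2]*.012;rim=grip+c*.028;hc=c[:2]/np.linalg.norm(c[:2])
                return np.r_[(c[2]-np.cos(np.radians(115)))*.3,rim[:2]-(dish[:2]-.03*hc),rim[2]-(dish[2]+.042),.05*max(0,RR[2,2]+.3),.002*(x-q)]
            st=q.copy();st[6]+=sgn*1.5
            o=least_squares(f,np.clip(st,lo,hi),bounds=(lo,hi));X,RR=fk(o.x,P,sg);c=RR@cl;r=f(o.x)
            out.append((round(float(np.abs(r[:4]).max()),4),'z',RR[:,2].round(2).tolist(),'c',c.round(2).tolist(),'q',o.x.round(2).tolist()))
        o=min(out,key=lambda o:o[0]);
        print(hd,t,s,'camup' if R[2,0]>0 else 'camdown',q.round(2).tolist(),'\n   ',*o)
E
python3 t2.py
```

```text
-90 50 1 camdown [-0.69, 0.92, -0.28, 1.53, 0.73, 1.53, -1.3] 
    0.0001 z [0.3, -0.91, -0.29] c [0.16, 0.89, -0.42] q [-0.3, 0.84, 0.23, 2.13, 1.74, 1.07, 1.05]
-90 50 -1 camup [-0.44, 1.04, -0.73, 1.53, 0.98, 1.76, 1.64] 
    0.0001 z [0.71, -0.64, -0.28] c [-0.3, 0.85, -0.42] q [-0.71, 1.35, 1.16, 2.4, 3.04, 0.96, 2.8]
-90 60 1 camdown [-0.78, 1.03, -0.21, 1.44, 0.75, 1.67, -1.31] 
    0.0001 z [-0.11, -0.95, -0.29] c [0.7, 0.57, -0.42] q [-0.1, 0.9, -0.09, 1.82, 1.3, 1.45, 1.08]
-90 60 -1 camup [-0.63, 1.07, -0.47, 1.44, 0.89, 1.79, 1.72] 
    0.0 z [-0.52, -0.8, -0.3] c [-0.17, 0.89, -0.42] q [-0.2, 1.14, 0.29, 1.2, 0.77, 1.61, -0.05]
-75 50 1 camdown [-0.7, 0.87, -0.35, 1.7, 0.91, 1.44, -1.29] 
    0.0001 z [0.43, -0.86, -0.29] c [0.03, 0.91, -0.42] q [-0.38, 0.86, 0.39, 2.22, 1.99, 0.98, 0.87]
-75 60 1 camdown [-0.8, 0.97, -0.29, 1.63, 0.93, 1.57, -1.33] 
    0.0001 z [0.34, -0.89, -0.29] c [0.35, 0.83, -0.42] q [-0.33, 0.84, 0.27, 2.2, 1.83, 1.05, 0.75]
-60 50 1 camdown [-0.67, 0.83, -0.46, 1.88, 1.11, 1.37, -1.31] 
    0.0001 z [0.5, -0.82, -0.29] c [-0.05, 0.9, -0.42] q [-
[... 1428 characters left out ...]
 [-0.89, 0.16, -0.42] q [1.62, 1.35, -1.35, 2.01, 0.92, 0.19, 1.47]
75 50 1 camdown [0.96, 1.29, -1.34, 2.25, 1.18, 0.37, 1.88] 
    0.0 z [0.3, -0.85, -0.42] c [-0.27, 0.86, -0.42] q [0.45, 0.88, -0.72, 2.08, 1.9, 1.53, 1.93]
75 50 -1 camup [0.81, 0.96, -0.99, 2.25, -0.66, 0.19, 0.5] 
    0.0 z [0.87, 0.39, -0.3] c [-0.91, 0.05, -0.42] q [1.66, 1.52, -1.37, 2.0, 0.62, 0.19, 1.96]
75 60 1 camdown [1.07, 1.52, -1.36, 2.25, 1.17, 0.38, 2.06] 
    0.0 z [0.43, -0.7, -0.57] c [-0.42, 0.8, -0.42] q [0.73, 0.84, -0.96, 2.16, 2.0, 1.35, 2.15]
75 60 -1 camup [0.94, 1.18, -1.05, 2.25, -0.59, 0.19, 0.6] 
    0.0 z [0.83, 0.37, -0.41] c [-0.89, 0.18, -0.42] q [1.62, 1.35, -1.32, 1.99, 0.54, 0.19, 1.83]
```

```bash
cat > plan.py <<'E'
from ik import *
def zdir(hd,t):
    a,t=np.radians(hd),np.radians(t);return np.array([np.cos(a)*np.sin(t),np.sin(a)*np.sin(t),-np.cos(t)])
HD,T=-80,65
ZG=zdir(HD,T);a=np.radians(HD);RG=yz([-np.sin(a),np.cos(a),0],ZG)
CUP=np.array([.501,.2125,.011+.057])
E
cat > t3.py <<'E'
from plan import *
from scipy.spatial.transform import Slerp
s=manip.get_state();q=np.array(s['joint_pos']);R0=np.array(s['tool_rot']);P=p.copy();P[1]=.31;P[4]=.391
pre=CUP+ZG*(.02-.1)+[0,0,.06]
print('pre',pre.round(3));go(pre,RG,s)
sl=Slerp([0,1],Ro.from_matrix([R0,RG]))
A=np.array([.5,.1,.28])
for k,(x,R) in enumerate([(np.array(s['tool_pos'])*(1-i/4)+A*i/4,R0) for i in range(1,5)]+[(A*(1-f)+pre*f,sl(f).as_matrix()) for f in np.linspace(.1,1,10)]+[(pre-[0,0,.06],RG),(CUP+ZG*.02,RG)]):
    q,e,an=ik(q,x,R,P);print(k,x.round(3),round(e,4),round(an,1),q.round(2))
E
python3 t3.py
```

```text
pre [0.488 0.284 0.162]
t 12.05 pos [ 0.4947 -0.2298  0.2261] q [ 0.81  0.34 -0.58  1.77  0.21  1.09  0.16] w 0.0722 gf 0.0 F [-0.5  0.  -0.6]
turn 9 x [-0.0108 -0.1256 -0.0172] tot [-0.097 -1.13  -0.155]  shift 12 x [ 0.0227  0.0069 -0.036 ] tot [ 0.2725  0.083  -0.4323]
0 [ 0.496 -0.147  0.24 ] 0.0 0.0 [ 0.72  0.28 -0.62  1.82  0.18  1.1   0.03]
1 [ 0.497 -0.065  0.253] 0.0 0.0 [ 0.61  0.24 -0.67  1.83  0.17  1.12 -0.12]
2 [0.499 0.018 0.267] 0.0 0.0 [ 0.48  0.23 -0.72  1.82  0.17  1.15 -0.28]
3 [0.5  0.1  0.28] 0.0 0.0 [ 0.34  0.25 -0.76  1.77  0.18  1.19 -0.46]
4 [0.499 0.118 0.268] 0.0 0.0 [ 0.2   0.28 -0.75  1.77  0.32  1.22 -0.63]
5 [0.498 0.137 0.256] 0.0 0.0 [ 0.06  0.33 -0.73  1.76  0.44  1.27 -0.79]
6 [0.497 0.155 0.245] 0.0 0.0 [-0.08  0.39 -0.71  1.74  0.55  1.34 -0.92]
7 [0.495 0.174 0.233] 0.0 0.0 [-0.22  0.47 -0.68  1.71  0.64  1.42 -1.04]
8 [0.494 0.192 0.221] 0.0 0.0 [-0.34  0.55 -0.65  1.67  0.71  1.51 -1.13]
9 [0.493 0.21  0.209] 0.0 0.0 [-0.46  0.63 -0.61  1.63  0.77  1.61 -1.2 ]
10 [0.492 0.229 0.197] 0.0 0.0 [-0.56  0.72 -0.57  1.57  0.81  1.7  -1.24]
11 [0.491 0.247 0.185] 0.0 0.0 [-0.65  0.81 -0.54  1.51  0.85  1.79 -1.28]
12 [0.49  0.266 0.174] 0.0 0.0 [-0.84  0.87 -0.31  1.44  0.8   1.79 -1.21]
13 [0.488 0.284 0.162] 0.0 0.0 [-1.02  0.95 -0.06  1.37  0.73  1.79 -1.13]
14 [0.488 0.284 0.102] 0.0 0.0 [-1.02  1.03 -0.06  1.36  0.72  1.73 -1.18]
15 [0.504 0.195 0.06 ] 0.0 0.0 [-0.94  1.02 -0.04  1.54  0.78  1.56 -1.24]
```

```bash
sed -i 's/HD,T=-80,65/HD,T=-62,62/' plan.py; python3 t3.py
```

```text
pre [0.468 0.275 0.166]
t 12.05 pos [ 0.4947 -0.2298  0.2261] q [ 0.81  0.34 -0.58  1.77  0.21  1.09  0.16] w 0.0722 gf 0.0 F [-0.5  0.  -0.6]
turn 9 x [-0.0292 -0.1176 -0.0488] tot [-0.263 -1.059 -0.439]  shift 12 x [ 0.0224  0.0178 -0.0313] tot [ 0.2685  0.2132 -0.3761]
0 [ 0.496 -0.147  0.24 ] 0.0 0.0 [ 0.72  0.28 -0.62  1.82  0.18  1.1   0.03]
1 [ 0.497 -0.065  0.253] 0.0 0.0 [ 0.61  0.24 -0.67  1.83  0.17  1.12 -0.12]
2 [0.499 0.018 0.267] 0.0 0.0 [ 0.48  0.23 -0.72  1.82  0.17  1.15 -0.28]
3 [0.5  0.1  0.28] 0.0 0.0 [ 0.34  0.25 -0.76  1.77  0.18  1.19 -0.46]
4 [0.497 0.117 0.269] 0.0 0.0 [ 0.22  0.26 -0.76  1.79  0.31  1.19 -0.59]
5 [0.494 0.135 0.257] 0.0 0.0 [ 0.09  0.29 -0.75  1.81  0.44  1.22 -0.73]
6 [0.49  0.152 0.246] 0.0 0.0 [-0.04  0.34 -0.74  1.81  0.56  1.26 -0.86]
7 [0.487 0.17  0.234] 0.0 0.0 [-0.17  0.39 -0.73  1.81  0.67  1.32 -0.97]
8 [0.484 0.187 0.223] 0.0 0.0 [-0.3   0.46 -0.71  1.81  0.76  1.39 -1.07]
9 [0.481 0.205 0.211] 0.0 0.0 [-0.42  0.53 -0.68  1.8   0.84  1.47 -1.15]
10 [0.477 0.222 0.2  ] 0.0 0.0 [-0.53  0.61 -0.65  1.78  0.9   1.55 -1.21]
11 [0.474 0.24  0.188] 0.0 0.0 [-0.63  0.69 -0.62  1.75  0.95  1.63 -1.26]
12 [0.471 0.257 0.177] 0.0 0.0 [-0.72  0.77 -0.58  1.72  1.    1.71 -1.29]
13 [0.468 0.275 0.166] 0.0 0.0 [-0.81  0.85 -0.55  1.69  1.04  1.78 -1.3 ]
14 [0.468 0.275 0.106] 0.0 0.0 [-0.82  0.94 -0.53  1.69  1.07  1.73 -1.37]
15 [0.509 0.197 0.059] 0.0 0.0 [-0.71  0.97 -0.48  1.8   1.17  1.6  -1.42]
```

Request:
{"fn": "servo_tool", "kwargs": {"deltas": [[[0,0,0],[0.045,0,-0.005],1],[[0,0,0],[0.045,0,-0.005],1],[[0,0,0],[0.045,0,-0.005],1],[[0,0,0],[0.045,0,-0.005],1],[[0,0,0],[0.045,0,-0.005],1],[[0,0,0],[0.045,0,-0.005],1],[[0,0,0],[0.045,0,-0.005],1],[[0,0,0],[0.02,0,-0.005],1]]}}

```text
time_s: 12.85
tool_pos: [0.4924, 0.1097, 0.2641]
tool_rot: [[-0.006, 1.0, -0.003], [1.0, 0.006, 0.002], [0.002, -0.003, -1.0]]
contact_force: [-0.3, -1.0, 0.4]
grip_width: 0.0851
grasp_force: 0.0
```

Now tilt at this height.

Request:
{"fn": "servo_tool", "kwargs": {"deltas": [[[-0.029,-0.1176,-0.0488],[0,0,0],1],[[-0.029,-0.1176,-0.0488],[0,0,0],1],[[-0.029,-0.1176,-0.0488],[0,0,0],1],[[-0.029,-0.1176,-0.0488],[0,0,0],1],[[-0.029,-0.1176,-0.0488],[0,0,0],1],[[-0.029,-0.1176,-0.0488],[0,0,0],1],[[-0.029,-0.1176,-0.0488],[0,0,0],1],[[-0.029,-0.1176,-0.0488],[0,0,0],1],[[-0.029,-0.1176,-0.0488],[0,0,0],1],[[0,0,0],[0,0,0],1]]}}

```text
time_s: 13.85
tool_pos: [0.4923, 0.1062, 0.2613]
tool_rot: [[-0.232, 0.88, 0.414], [0.409, 0.474, -0.78], [-0.883, -0.012, -0.47]]
contact_force: [0.1, 0.5, 0.1]
grip_width: 0.0856
grasp_force: 0.0
```

```bash
cat > refit.py <<'E'
from ik import *
import sys
D=json.load(open('D.json')) if __import__('os').path.exists('D.json') else []
s=manip.get_state();D.append([list(map(float,s['joint_pos'])),list(map(float,s['tool_pos'])),np.array(s['tool_rot']).tolist()]);json.dump(D,open('D.json','w'))
old=[([1.093,.411,-.013,1.596,.006,1.134,-.082],[.2488,-.5728,.2304],23.5),([.807,.339,-.582,1.769,.208,1.094,.157],[.4947,-.2298,.2261],90),([.71,.57,-.48,1.92,.38,.73,.01],[.5005,-.2296,.0423],90),([.76,.49,-.53,1.63,.27,1.1,.16],[.5526,-.2721,.1932],90)]
E=[(q,x,yz([np.sin(np.radians(a)),-np.cos(np.radians(a)),0],[0,0,-1])) for q,x,a in old]+[(q,x,np.array(R)) for q,x,R in D]
def f(P):
    r=[]
    for q,x,R in E:
        X,RR=fk(q,P,sg);r+=[*(X-x),*(.2*(RR-R)).ravel()]
    return r
o=least_squares(f,p);r=np.array(f(o.x)).reshape(len(E),-1)[:,:3];print('fit',o.x.round(3),np.linalg.norm(r,axis=1).round(4));json.dump([0,sg,o.x.tolist()],open('kin.json','w'))
E
python3 refit.py; python3 -c "
from plan import *
go(CUP+ZG*(-.09)+[0,0,.04],RG)"
```

```text
fit [-0.064  0.247  0.56   0.434  0.351  1.514  0.     0.   ] [0.0117 0.0039 0.0133 0.0058 0.011 ]
t 13.85 pos [0.4923 0.1062 0.2613] q [-0.4   0.52 -0.68  1.98  1.08  1.71 -1.05] w 0.0856 gf 0.0 F [0.1 0.5 0.1]
turn 1 x [-0.0006 -0.0008  0.0133] tot [-0.001 -0.001  0.013]  shift 5 x [ 0.0355  0.0115 -0.0195] tot [ 0.1775  0.0576 -0.0973]
```

Request:
{"fn": "servo_tool", "kwargs": {"deltas": [[[0,0,0.013],[0.0355,0.0115,-0.0195],1],[[0,0,0],[0.0355,0.0115,-0.0195],1],[[0,0,0],[0.0355,0.0115,-0.0195],1],[[0,0,0],[0.0355,0.0115,-0.0195],1],[[0,0,0],[0.0355,0.0115,-0.0195],1],[[0,0,0],[0,0,0],1],[[0,0,0],[0,0,0],1]]}}

```text
time_s: 14.55
tool_pos: [0.4667, 0.2824, 0.1539]
tool_rot: [[-0.213, 0.887, 0.41], [0.423, 0.462, -0.78], [-0.881, 0.007, -0.473]]
contact_force: [0.8, -0.2, 0.9]
grip_width: 0.0856
grasp_force: 0.0
```

```bash
sed -i 's/x=np.array(\[0,0,h\],float)/x=np.array([rx,ry,h],float)/' kin.py; python3 refit.py; python3 -c "
from plan import *
go(CUP+ZG*.02,RG)
s=manip.get_state();im=manip.read_camera('wrist');cv2.imwrite('pics/w4.png',im)
H=cv2.cvtColor(im,cv2.COLOR_BGR2HSV)
m=cv2.inRange(H,(0,110,15),(9,255,190))
n,l,st,c=cv2.connectedComponentsWithStats(m)
for i in range(1,n):
  if st[i,4]>800: print(st[i],c[i].round(0),wplane(s,[c[i]],.06).round(3))
sc=manip.read_camera('scene');cv2.imwrite('pics/v5.png',np.hstack([cv2.resize(im,(440,330)),cv2.resize(sc[150:370,340:580],(360,330))]))
"
```

```text
fit [-0.039  0.238  0.587  0.434  0.368  1.539 -0.017 -0.004] [0.0093 0.0064 0.0123 0.0061 0.0152 0.0061]
t 14.55 pos [0.4667 0.2824 0.1539] q [-0.72  0.83 -0.59  1.7   1.02  1.81 -1.25] w 0.0856 gf 0.0 F [ 0.8 -0.2  0.9]
turn 1 x [-0.0038 -0.0045 -0.0099] tot [-0.004 -0.004 -0.01 ]  shift 3 x [ 0.0131 -0.0008  0.043 ] tot [ 0.0393 -0.0025  0.129 ]
[   0    0  128   55 1726] [85. 13.] [[0.357 0.322 0.06 ]]
[    0    15   124   224 21510] [ 56. 128.] [[0.329 0.22  0.06 ]]
[ 274   83   86   37 1797] [317.  99.] [[0.459 0.293 0.06 ]]
[ 463  105   92   71 1600] [516. 135.] [[0.575 0.321 0.06 ]]
[ 268  114   99  106 8830] [317. 169.] [[0.503 0.205 0.06 ]]
```

View pics/v5.png

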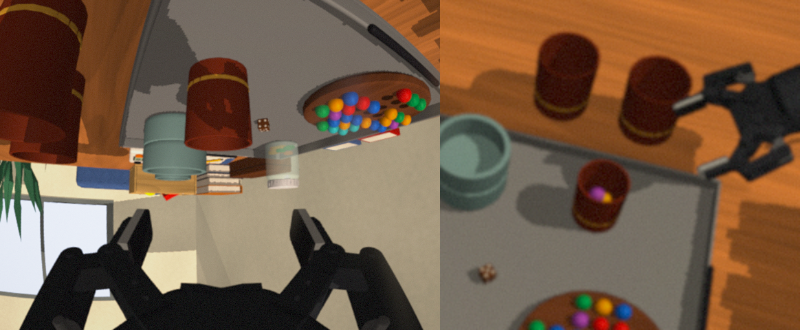

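The wrist half shows the cup centred between the open fingers (cup x≈317 full-res, finger midpoint ≈321). The scene half shows the gripper behind the cup on its right, clear of the larger cups. I'll approach.

Request:
{"fn": "servo_tool", "kwargs": {"deltas": [[[-0.004,-0.004,-0.01],[0.02,-0.0025,0],1],[[0,0,0],[0.019,0,0.01],1],[[0,0,0],[0,0,0.03],1],[[0,0,0],[0,0,0.03],1],[[0,0,0],[0,0,0.02],1],[[0,0,0],[0,0,0],1]]}}

```text
time_s: 15.25
tool_pos: [0.4951, 0.2231, 0.0786]
tool_rot: [[-0.216, 0.885, 0.413], [0.413, 0.466, -0.783], [-0.885, 0.001, -0.466]]
contact_force: [-0.0, -0.4, 0.4]
grip_width: 0.0852
grasp_force: 0.0
```

```bash
python3 -c "
from plan import *
go(CUP+ZG*.02,RG)
s=manip.get_state();im=manip.read_camera('wrist');cv2.imwrite('pics/w6.png',im)
H=cv2.cvtColor(im,cv2.COLOR_BGR2HSV)
m=cv2.inRange(H,(0,110,15),(9,255,190))
n,l,st,c=cv2.connectedComponentsWithStats(m)
for i in range(1,n):
  if st[i,4]>800: print(st[i],c[i].round(0))
"
```

```text
t 15.25 pos [0.4951 0.2231 0.0786] q [-0.65  0.91 -0.54  1.79  1.11  1.69 -1.32] w 0.0852 gf 0.0 F [-0.  -0.4  0.4]
turn 1 x [-0.0031  0.004  -0.0029] tot [-0.003  0.004 -0.003]  shift 1 x [0.0037 0.0003 0.0357] tot [0.0037 0.0003 0.0357]
[   0   51   20   94 1032] [ 7. 96.]
[ 257  148  128   56 4955] [321. 173.]
[   0  152   67   58 2380] [ 32. 179.]
[  252   203   145   139 17585] [321. 274.]
[   0  204   62  133 6882] [ 28. 272.]
```

Request:
{"fn": "servo_tool", "kwargs": {"deltas": [[[-0.003,0.004,-0.003],[0.004,0,0.012],1],[[0,0,0],[0,0,0.012],1],[[0,0,0],[0,0,0.012],1],[[0,0,0],[0,0,0],1]]}}

```text
time_s: 15.7
tool_pos: [0.5083, 0.1989, 0.0574]
tool_rot: [[-0.223, 0.881, 0.417], [0.414, 0.473, -0.778], [-0.883, -0.001, -0.47]]
contact_force: [-0.5, -1.2, 0.1]
grip_width: 0.0852
grasp_force: 0.0
```

Request:
{"fn": "servo_tool", "kwargs": {"deltas": [[[0,0,0],[0,0,0],0.8],[[0,0,0],[0,0,0],0.65],[[0,0,0],[0,0,0],0.5],[[0,0,0],[0,0,0],0.3],[[0,0,0],[0,0,0],0.3],[[0,0,0],[0,0,0],0.3]], "squeeze": 30}}

```text
time_s: 16.3
tool_pos: [0.5077, 0.2016, 0.0583]
tool_rot: [[-0.223, 0.88, 0.419], [0.415, 0.475, -0.776], [-0.882, 0.001, -0.472]]
contact_force: [-2.7, 2.5, 4.5]
grip_width: 0.0655
grasp_force: 33.6
```

```bash
python3 refit.py; python3 -c "
from plan import *
go(CUP+ZG*.02,RG)"
```

```text
fit [-0.035  0.241  0.584  0.433  0.369  1.544 -0.017 -0.007] [0.0108 0.0064 0.012  0.0063 0.0169 0.0059 0.0067]
t 16.3 pos [0.5077 0.2016 0.0583] q [-0.62  0.93 -0.53  1.82  1.16  1.64 -1.33] w 0.0655 gf 33.6 F [-2.7  2.5  4.5]
turn 1 x [ 0.0057 -0.0024  0.0018] tot [ 0.006 -0.002  0.002]  shift 1 x [-0.0025 -0.0008  0.0041] tot [-0.0025 -0.0008  0.0041]
```

Request:
{"fn": "servo_tool", "kwargs": {"deltas": [[[0,0,0],[-0.009,0,-0.005],0.3],[[0,0,0],[-0.0177,0,-0.0095],0.3],[[0,0,0],[-0.0265,0,-0.0142],0.3],[[0,0,0],[-0.0265,0,-0.0142],0.3],[[0,0,0],[-0.0265,0,-0.0142],0.3],[[0,0,0],[-0.0177,0,-0.0095],0.3],[[0,0,0],[0,0,0],0.3],[[0,0,0],[0,0,0],0.3]], "squeeze": 40}}

```text
time_s: 17.1
tool_pos: [0.5076, 0.2009, 0.1984]
tool_rot: [[-0.223, 0.881, 0.418], [0.416, 0.474, -0.776], [-0.882, 0.001, -0.472]]
contact_force: [0.7, 0.1, -1.7]
grip_width: 0.0652
grasp_force: 44.3
```

```bash
python3 refit.py; cat > pour.py <<'E'
from plan import *
T0=np.array([.5077,.2016,.0583]);R0=yz([.88,.475,.001],[.419,-.776,-.472])
cl=R0.T@[0,0,1.];rl=R0.T@(np.array([.501,.2125,.091])-T0)   # cup axis and rim in tool frame
dish=np.array([.602,-.270,.079])
def Rpour(psi,zz,cz,side):
    "tool z heading psi, z-component zz; roll so that cup axis z comp = cz, tipping to side"
    z=np.r_[np.sqrt(1-zz**2)*np.array([np.cos(psi),np.sin(psi)]),zz];best=None
    B=yz([-np.sin(psi),np.cos(psi),0],z)
    r=np.linspace(0,2*np.pi,1441);out=[]
    for a in r[:-1]:
        M=B@Ro.from_euler('z',a).as_matrix();c=M@cl;out.append((c[2],np.cross(z,c)[2]*0+c@B[:,1],a))
    out=np.array(out);k=out[:,1]*side>0;o=out[k];a=o[np.argmin(abs(o[:,0]-cz))];return B@Ro.from_euler('z',a[2]).as_matrix(),abs(a[0]-cz)
E
cat > t4.py <<'E'
from pour import *
s=manip.get_state();q0=np.array(s['joint_pos']);print(s['tool_pos'],q0.round(2),s['grip_width'],s['contact_force'].round(1) if hasattr(s['contact_force'],'round') else s['contact_force'])
for psi in range(-120,30,15):
  for side in(1,-1):
    for zz in(-.25,-.1):
      R,e=Rpour(np.radians(psi),zz,np.cos(np.radians(112)),side)
      if e>.02: continue
      c=R@cl;hc=c[:2]/np.linalg.norm(c[:2]);rim=np.r_[dish[:2]-.025*hc,dish[2]+.045];x=rim-R@rl
      b=None
      for s7 in(0,1.5,-1.5,3):
        st=q0.copy();st[6]+=s7;q,ee,an=ik(st,x,R,p,.002)
        if b is None or ee+an*.01<b[0]:b=(ee+an*.01,q,ee,an)
      if b[2]<.006 and b[3]<3: print(psi,side,zz,'c',c.round(2),'tcp',x.round(3),b[1].round(2))
E
python3 t4.py
```

```text
fit [-0.032  0.235  0.588  0.431  0.369  1.548 -0.017 -0.008] [0.0126 0.0069 0.013  0.007  0.016  0.0047 0.0083 0.0083]
[0.50756161 0.20093318 0.19843999] [-0.58  0.7  -0.58  1.82  1.08  1.74 -1.14] 0.06518768324893721 [ 0.7  0.1 -1.7]
-120 1 -0.25 c [ 0.92  0.15 -0.38] tcp [ 0.546 -0.29   0.13 ] [ 0.    0.97 -0.12  1.53  1.02  1.74  1.08]
-120 1 -0.1 c [ 0.93  0.06 -0.38] tcp [ 0.546 -0.285  0.132] [-0.11  1.05  0.04  1.51  1.    1.77  0.99]
-120 -1 -0.25 c [-0.33  0.87 -0.37] tcp [ 0.612 -0.328  0.131] [-0.37  1.16  0.72  1.33  0.55  1.4  -2.8 ]
-120 -1 -0.1 c [-0.41  0.83 -0.37] tcp [ 0.616 -0.326  0.133] [-0.31  1.2   0.58  1.29  0.73  1.54 -2.8 ]
-105 1 -0.25 c [ 0.85  0.38 -0.38] tcp [ 0.553 -0.303  0.13 ] [ 0.04  0.91 -0.24  1.75  1.25  1.65  1.  ]
-105 1 -0.1 c [ 0.88  0.29 -0.38] tcp [ 0.552 -0.299  0.132] [-0.01  0.99 -0.19  1.74  1.28  1.75  0.83]
-105 -1 -0.25 c [-0.54  0.75 -0.37] tcp [ 0.627 -0.323  0.131] [-0.53  1.14  0.85  1.55  0.61  1.07 -2.8 ]
-105 -1 -0.1 c [-0.61  0.69 -0.37] tcp [ 0.63  -0.321  0.133] [-0.52  1.21  0.8   1.52  0.73  1.17 -2.8 ]
-90 1 -0.25 c [ 
[... 2373 characters left out ...]
  0.77 -0.38] tcp [ 0.643 -0.311  0.132] [0.45 0.96 0.44 2.33 3.89 1.79 0.29]
0 -1 -0.25 c [-0.58 -0.72 -0.37] tcp [ 0.647 -0.232  0.131] [ 1.41  1.45 -1.41  2.44  3.01  0.97 -2.28]
0 -1 -0.1 c [-0.51 -0.77 -0.37] tcp [ 0.644 -0.229  0.133] [ 1.44  1.66 -1.41  2.46  3.22  0.99 -2.07]
15 1 -0.25 c [-0.75  0.54 -0.38] tcp [ 0.655 -0.296  0.13 ] [ 1.62  1.44 -1.41  2.16  2.89  0.23  2.35]
15 1 -0.1 c [-0.69  0.61 -0.38] tcp [ 0.653 -0.299  0.132] [ 1.65  1.6  -1.41  2.15  3.33  0.22  1.95]
15 -1 -0.25 c [-0.38 -0.85 -0.37] tcp [ 0.636 -0.222  0.131] [ 1.56  1.44 -1.41  2.31  3.    0.44 -2.16]
15 -1 -0.1 c [-0.29 -0.88 -0.37] tcp [ 0.632 -0.22   0.133] [ 1.6   1.62 -1.41  2.32  3.23  0.44 -2.08]
```

```bash
cat > t5.py <<'E'
from pour import *
from scipy.spatial.transform import Slerp
import sys
s=manip.get_state();q=np.array(s['joint_pos']);Rs=np.array(s['tool_rot']);Xs=np.array(s['tool_pos'])
RP,_=Rpour(np.radians(-97),-.28,np.cos(np.radians(112)),1)
rv=Ro.from_matrix(Rs.T@RP).as_rotvec();print('turn tot',rv.round(3),np.linalg.norm(rv).round(2))
sl=Slerp([0,1],Ro.from_matrix([Rs,RP]))
c=RP@cl;hc=c[:2]/np.linalg.norm(c[:2]);rimT=np.r_[dish[:2]-.028*hc,dish[2]+.062];print('c',c.round(2),'rimT',rimT.round(3))
for f in np.linspace(0,1,11):
    R=sl(f).as_matrix();print(round(f,1),'tilt',np.degrees(np.arccos((R@cl)[2])).round(0),'tcp',(rimT-R@rl).round(3),end=' ')
    q2,e,an=ik(q if f==0 else q2,rimT-R@rl,R,p);print(round(e,3),round(an,1),q2.round(2))
E
python3 t5.py
```

```text
turn tot [ 0.512  0.494 -1.903] 2.03
c [ 0.77  0.51 -0.37] rimT [ 0.579 -0.285  0.141]
0.0 tilt 0.0 tcp [ 0.585 -0.296  0.108] 0.0 0.0 [ 0.24  0.68 -0.37  2.28  1.93  1.2  -1.27]
0.1 tilt 11.0 tcp [ 0.58  -0.298  0.108] 0.0 0.0 [ 0.24  0.66 -0.37  2.24  1.83  1.15 -0.99]
0.2 tilt 23.0 tcp [ 0.574 -0.299  0.109] 0.0 0.0 [ 0.23  0.65 -0.36  2.19  1.72  1.14 -0.71]
0.3 tilt 34.0 tcp [ 0.569 -0.301  0.111] 0.0 0.0 [ 0.22  0.65 -0.36  2.14  1.61  1.16 -0.44]
0.4 tilt 45.0 tcp [ 0.564 -0.303  0.114] 0.0 0.0 [ 0.21  0.66 -0.37  2.09  1.53  1.2  -0.19]
0.5 tilt 57.0 tcp [ 0.56  -0.305  0.119] 0.0 0.0 [ 0.2   0.68 -0.37  2.04  1.46  1.26  0.05]
0.6 tilt 68.0 tcp [ 0.557 -0.307  0.123] 0.0 0.0 [ 0.18  0.71 -0.36  1.99  1.41  1.33  0.27]
0.7 tilt 79.0 tcp [ 0.555 -0.309  0.129] 0.0 0.0 [ 0.16  0.74 -0.36  1.95  1.38  1.4   0.47]
0.8 tilt 90.0 tcp [ 0.554 -0.31   0.135] 0.0 0.0 [ 0.14  0.77 -0.35  1.92  1.36  1.48  0.66]
0.9 tilt 101.0 tcp [ 0.555 -0.311  0.14 ] 0.0 0.0 [ 0.12  0.81 -0.33  1.89  1.36  1.55  0.84]
1.0 tilt 112.0 tcp [ 0.557 -0.312  0.146] 0.0 0.0 [ 0.1   0.84 -0.32  1.87  1.37  1.61  1.02]
```

```bash
python3 -c "
from plan import *
s=manip.get_state();go([.557,-.308,.225],np.array(s['tool_rot']),s)"
```

```text
t 17.1 pos [0.5076 0.2009 0.1984] q [-0.58  0.7  -0.58  1.82  1.08  1.74 -1.14] w 0.0652 gf 44.3 F [ 0.7  0.1 -1.7]
turn 0 x [0. 0. 0.] tot [0. 0. 0.]  shift 12 x [-0.0205 -0.0165  0.0336] tot [-0.2462 -0.1976  0.4031]
```

Request:
{"fn": "servo_tool", "kwargs": {"deltas": [[[0,0,0],[-0.006,-0.005,0.01],0.3],[[0,0,0],[-0.012,-0.01,0.02],0.3],[[0,0,0],[-0.018,-0.0145,0.03],0.3],[[0,0,0],[-0.0205,-0.0165,0.0336],0.3],[[0,0,0],[-0.0205,-0.0165,0.0336],0.3],[[0,0,0],[-0.0205,-0.0165,0.0336],0.3],[[0,0,0],[-0.0205,-0.0165,0.0336],0.3],[[0,0,0],[-0.0205,-0.0165,0.0336],0.3],[[0,0,0],[-0.0205,-0.0165,0.0336],0.3],[[0,0,0],[-0.0205,-0.0165,0.0336],0.3],[[0,0,0],[-0.0205,-0.0165,0.0336],0.3],[[0,0,0],[-0.018,-0.0145,0.03],0.3]]}}

```text
time_s: 18.3
tool_pos: [0.5493, -0.2545, 0.2202]
tool_rot: [[-0.226, 0.881, 0.415], [0.416, 0.473, -0.777], [-0.881, -0.003, -0.473]]
contact_force: [1.2, 0.1, -0.5]
grip_width: 0.0654
grasp_force: 44.4
```

Request:
{"fn": "servo_tool", "kwargs": {"deltas": [[[0,0,0],[-0.016,-0.013,0.0268],0.3],[[0,0,0],[-0.01,-0.008,0.016],0.3],[[0,0,0],[0,0,0],0.3],[[0,0,0],[0,0,0],0.3]]}}

```text
time_s: 18.7
tool_pos: [0.5551, -0.306, 0.2229]
tool_rot: [[-0.225, 0.881, 0.416], [0.416, 0.473, -0.777], [-0.881, -0.001, -0.473]]
contact_force: [-0.3, 0.3, -1.0]
grip_width: 0.065
grasp_force: 44.8
```

```bash
python3 refit.py; python3 t5.py
```

```text
fit [-0.031  0.235  0.586  0.432  0.368  1.55  -0.015 -0.009] [0.0147 0.0068 0.0139 0.0081 0.015  0.0051 0.0079 0.0079 0.0115]
turn tot [ 0.511  0.491 -1.902] 2.03
c [ 0.77  0.51 -0.37] rimT [ 0.579 -0.285  0.141]
0.0 tilt 0.0 tcp [ 0.585 -0.296  0.108] 0.0 0.0 [ 0.18  0.66 -0.28  2.27  1.93  1.14 -1.28]
0.1 tilt 11.0 tcp [ 0.579 -0.298  0.108] 0.0 0.0 [ 0.17  0.64 -0.27  2.23  1.82  1.1  -1.  ]
0.2 tilt 23.0 tcp [ 0.574 -0.299  0.109] 0.0 0.0 [ 0.16  0.63 -0.27  2.19  1.71  1.08 -0.71]
0.3 tilt 34.0 tcp [ 0.568 -0.301  0.111] 0.0 0.0 [ 0.16  0.63 -0.27  2.14  1.6   1.1  -0.43]
0.4 tilt 45.0 tcp [ 0.564 -0.303  0.114] 0.0 0.0 [ 0.15  0.65 -0.28  2.09  1.51  1.15 -0.17]
0.5 tilt 57.0 tcp [ 0.56  -0.305  0.119] 0.0 0.0 [ 0.14  0.67 -0.28  2.04  1.44  1.21  0.06]
0.6 tilt 68.0 tcp [ 0.557 -0.307  0.123] 0.0 0.0 [ 0.13  0.69 -0.28  1.99  1.39  1.28  0.28]
0.7 tilt 79.0 tcp [ 0.555 -0.309  0.129] 0.0 0.0 [ 0.11  0.73 -0.28  1.95  1.35  1.35  0.49]
0.8 tilt 90.0 tcp [ 0.554 -0.31   0.135] 0.0 0.0 [ 0.1   0.76 -0.27  1.92  1.34  1.43  0.68]
0.9 tilt 101.0 tcp [ 0.555 -0.311  0.14 ] 0.0 0.0 [ 0.08  0.8  -0.26  1.89  1.34  1.5   0.86]
1.0 tilt 112.0 tcp [ 0.557 -0.312  0.146] 0.0 0.0 [ 0.06  0.83 -0.25  1.87  1.35  1.56  1.03]
```

Request:
{"fn": "servo_tool", "kwargs": {"deltas": [[[0.014,0.0135,-0.052],[0,0,0],0.3],[[0.028,0.027,-0.105],[0,0,0],0.3],[[0.028,0.027,-0.105],[0,0,0],0.3],[[0.028,0.027,-0.105],[0,0,0],0.3],[[0.028,0.027,-0.105],[0,0,0],0.3],[[0.028,0.027,-0.105],[0,0,0],0.3],[[0.028,0.027,-0.105],[0,0,0],0.3],[[0.028,0.027,-0.105],[0,0,0],0.3],[[0.028,0.027,-0.105],[0,0,0],0.3],[[0.014,0.0135,-0.052],[0,0,0],0.3],[[0,0,0],[0,0,0],0.3]]}}

```text
time_s: 19.8
tool_pos: [0.5571, -0.3034, 0.2228]
tool_rot: [[-0.931, 0.352, 0.096], [0.113, 0.527, -0.843], [-0.347, -0.774, -0.53]]
contact_force: [-0.1, 0.1, -1.7]
grip_width: 0.0654
grasp_force: 44.8
```

```bash
cat > t6.py <<'E'
from pour import *
from scipy.spatial.transform import Slerp
s=manip.get_state();Rs=np.array(s['tool_rot']);Xs=np.array(s['tool_pos'])
RP,_=Rpour(np.radians(-97),-.28,np.cos(np.radians(112)),1)
c=RP@cl;hc=c[:2]/np.linalg.norm(c[:2]);rimT=np.r_[dish[:2]-.028*hc,dish[2]+.062]
print('q',np.round(s['joint_pos'],2),'tilt now',np.degrees(np.arccos((Rs@cl)[2])),'rim now',(Xs+Rs@rl).round(3),'target',rimT.round(3),'shift',(Rs.T@(rimT-Xs-Rs@rl)).round(4))
N=16;sl=Slerp([0,1],Ro.from_matrix([Rs,RP]));rv=Ro.from_matrix(Rs.T@RP).as_rotvec();print('turn/row',N,(rv/N).round(4))
for i in range(N):
    A=sl(i/N).as_matrix();B=sl((i+1)/N).as_matrix();print((A.T@(-B@rl+A@rl)).round(4).tolist(),np.degrees(np.arccos((B@cl)[2])).round(0))
E
python3 t6.py
```

```text
q [ 0.14  0.48 -0.27  1.99  1.29  1.23  0.32] tilt now 56.25128612270044 rim now [ 0.576 -0.284  0.245] target [ 0.579 -0.285  0.141] shift [0.0332 0.0811 0.0569]
turn/row 16 [ 0.0161  0.0158 -0.0597]
[0.0004, -0.0018, -0.0004] 60.0
[0.0004, -0.0018, -0.0004] 63.0
[0.0004, -0.0018, -0.0004] 67.0
[0.0004, -0.0018, -0.0004] 70.0
[0.0004, -0.0018, -0.0004] 74.0
[0.0004, -0.0018, -0.0004] 77.0
[0.0004, -0.0018, -0.0004] 81.0
[0.0004, -0.0018, -0.0004] 84.0
[0.0004, -0.0018, -0.0004] 88.0
[0.0004, -0.0018, -0.0004] 91.0
[0.0004, -0.0018, -0.0004] 95.0
[0.0004, -0.0018, -0.0004] 98.0
[0.0004, -0.0018, -0.0004] 102.0
[0.0004, -0.0018, -0.0004] 105.0
[0.0004, -0.0018, -0.0004] 109.0
[0.0004, -0.0018, -0.0004] 112.0
```

Request:
{"fn": "servo_tool", "kwargs": {"deltas": [[[0.016,0.016,-0.06],[0,-0.002,0],0.3],[[0.016,0.016,-0.06],[0,-0.002,0],0.3],[[0.016,0.016,-0.06],[0,-0.002,0],0.3],[[0.016,0.016,-0.06],[0,-0.002,0],0.3],[[0,0,0],[0,0,0],0.3]]}}

```text
time_s: 20.3
tool_pos: [0.5545, -0.3085, 0.23]
tool_rot: [[-0.992, 0.127, 0.018], [0.047, 0.49, -0.871], [-0.119, -0.863, -0.492]]
contact_force: [0.8, -0.1, -1.6]
grip_width: 0.065
grasp_force: 44.8
```

```bash
sed -i 's/N=16/N=12/' t6.py; python3 t6.py|head -4
```

```text
q [ 0.12  0.52 -0.26  1.93  1.26  1.33  0.58] tilt now 70.3459027688244 rim now [ 0.577 -0.287  0.246] target [ 0.579 -0.285  0.141] shift [0.0106 0.0918 0.0508]
turn/row 12 [ 0.0162  0.0158 -0.0599]
[0.0004, -0.0018, -0.0004] 74.0
[0.0004, -0.0018, -0.0004] 77.0
```

Request:
{"fn": "servo_tool", "kwargs": {"deltas": [[[0,0,0],[0.001,0.01,0.0055],0.3],[[0,0,0],[0.0025,0.02,0.011],0.3],[[0,0,0],[0.0025,0.022,0.012],0.3],[[0,0,0],[0.0025,0.02,0.011],0.3],[[0,0,0],[0.002,0.014,0.008],0.3],[[0,0,0],[0,0.006,0.003],0.3],[[0,0,0],[0,0,0],0.3],[[0,0,0],[0,0,0],0.3]]}}

```text
time_s: 21.1
tool_pos: [0.5568, -0.3078, 0.1257]
tool_rot: [[-0.992, 0.128, 0.018], [0.048, 0.489, -0.871], [-0.121, -0.863, -0.491]]
contact_force: [0.5, 0.6, -1.7]
grip_width: 0.0657
grasp_force: 44.9
```

```bash
python3 t6.py|head -4; python3 -c "
from h import *
s=manip.get_state();print(s['contact_force'],s['tool_pos'])
for n in('scene','side'): cv2.imwrite(f'pics/q_{n}.png',manip.read_camera(n))"
```

```text
q [ 0.1   0.7  -0.24  1.96  1.34  1.29  0.37] tilt now 70.28790391944842 rim now [ 0.579 -0.286  0.142] target [ 0.579 -0.285  0.141] shift [0.0004 0.0012 0.0001]
turn/row 12 [ 0.0161  0.0157 -0.06  ]
[0.0004, -0.0018, -0.0004] 74.0
[0.0004, -0.0018, -0.0004] 77.0
[ 0.47553378  0.59791336 -1.71055148] [ 0.55676457 -0.30780948  0.12569194]
```

Request:
{"fn": "servo_tool", "kwargs": {"deltas": [[[0.012,0.012,-0.045],[0,-0.0013,0],0.3],[[0.012,0.012,-0.045],[0,-0.0013,0],0.3],[[0.012,0.012,-0.045],[0,-0.0013,0],0.3],[[0.012,0.012,-0.045],[0,-0.0013,0],0.3],[[0.008,0.008,-0.03],[0,-0.001,0],0.3],[[0.008,0.008,-0.03],[0,-0.001,0],0.3],[[0.008,0.008,-0.03],[0,-0.001,0],0.3],[[0.008,0.008,-0.03],[0,-0.001,0],0.3],[[0.008,0.008,-0.03],[0,-0.001,0],0.3],[[0,0,0],[0,0,0],0.3],[[0,0,0],[0,0,0],0.3],[[0,0,0],[0,0,0],0.3]]}}

```text
time_s: 22.4
tool_pos: [0.5569, -0.3126, 0.1347]
tool_rot: [[-0.977, -0.202, -0.067], [-0.023, 0.414, -0.91], [0.211, -0.888, -0.409]]
contact_force: [-0.7, 0.4, -1.8]
grip_width: 0.0655
grasp_force: 44.8
```

Request:
{"fn": "servo_tool", "kwargs": {"deltas": [[[0.008,0.008,-0.03],[0,-0.001,0],0.3],[[0.008,0.008,-0.03],[0,-0.001,0],0.3],[[0.008,0.008,-0.03],[0,-0.001,0],0.3],[[0,0,0],[0,0,0],0.3],[[0,0,0],[0,0,0],0.3],[[0,0,0],[0,0,0],0.3],[[0,0,0],[0,0,0],0.3],[[0,0,0],[0,0,0],0.3]]}}

```text
time_s: 23.2
tool_pos: [0.5575, -0.3138, 0.1371]
tool_rot: [[-0.953, -0.291, -0.084], [-0.038, 0.389, -0.92], [0.301, -0.874, -0.382]]
contact_force: [-0.6, 0.6, -0.8]
grip_width: 0.0648
grasp_force: 44.9
```

```bash
cat > mb.py <<'E'
from h import *
def marbles():
    "saturated small blobs near the dish in scene and side"
    for n,b in(('scene',(150,190,270,310)),('side',(270,140,400,240))):
        im=manip.read_camera(n);H=cv2.cvtColor(im,cv2.COLOR_BGR2HSV);out=[]
        x0,y0,x1,y1=b
        for nm,(lo,hi) in dict(blue=((105,120,60),(125,255,255)),green=((50,150,40),(80,255,255)),amber=((14,180,120),(28,255,255)),red=((0,190,110),(6,255,255)),red2=((174,150,90),(180,255,255)),turq=((82,110,80),(100,255,255)),purple=((130,90,50),(168,255,255))).items():
            m=cv2.inRange(H,lo,hi);m[:y0]=0;m[y1:]=0;m[:,:x0]=0;m[:,x1:]=0
            k,l,st,c=cv2.connectedComponentsWithStats(m)
            for i in range(1,k):
                if st[i,4]>=6: out.append((nm,c[i].round(0).astype(int).tolist(),int(st[i,4]),plane(n,[c[i]],.053)[0,:2].round(3).tolist()))
        print(n,*out,sep='\n  ')
marbles()
E
python3 t6.py|head -1; python3 mb.py; python3 -c "
from h import *
print(manip.get_state()['contact_force'])"
```

```text
q [ 0.06  0.78 -0.22  1.87  1.3   1.44  0.81] tilt now 94.92729532613724 rim now [ 0.582 -0.289  0.141] target [ 0.579 -0.285  0.141] shift [ 0.0028  0.0022 -0.0027]
scene
  ('green', [196, 220], 62, [0.533, -0.317])
  ('amber', [165, 202], 10, [0.512, -0.402])
  ('amber', [154, 206], 16, [0.528, -0.42])
  ('amber', [167, 219], 13, [0.552, -0.376])
  ('amber', [162, 225], 16, [0.569, -0.378])
  ('amber', [154, 235], 30, [0.598, -0.38])
  ('amber', [152, 237], 7, [0.602, -0.382])
  ('amber', [156, 247], 12, [0.622, -0.361])
  ('amber', [257, 249], 9, [0.559, -0.166])
  ('amber', [251, 252], 17, [0.568, -0.174])
  ('amber', [152, 254], 6, [0.641, -0.362])
  ('amber', [191, 260], 21, [0.627, -0.28])
  ('amber', [249, 261], 8, [0.59, -0.169])
  ('amber', [258, 260], 6, [0.581, -0.153])
  ('amber', [263, 267], 13, [0.593, -0.136])
  ('amber', [248, 269], 7, [0.608, -0.163])
  ('amber', [257, 272], 8, [0.609, -0.144])
  ('amber', [242, 278], 10, [0.631, -0.167])
  ('amber', [244, 284], 9, [0.642, -0.155])
  ('amber', [252, 282], 6, [0.633, -0.144])
  ('amber', [257, 284], 11, [0.635, -0.132])
  ('amber', [240, 286], 7, [0.649, -0.162])
  ('amber', [267, 285], 7, [0.63, -0.113])
  ('amber', [233, 298], 12, [0.679, -0.164])
  ('amber', [254, 296], 7, [0.661, -0.126])
  ('amber', [156, 303], 38, [0.739, -0.297])
  ('amber', [200, 298], 9, [0.7, -0.222])
  ('amber', [243, 303], 24, [0.683, -0.14])
  ('amber', [189, 302], 9, [0.715, -0.238])
  ('amber', [196, 302], 6, [0.712, -0.226])
  ('amber', [213, 301], 8, [0.698, -0.197])
  ('amber', [221, 302], 7, [0.695, -0.18])
  ('amber', [232, 308], 6, [0.7, -0.154])
  ('red', [193, 211], 75, [0.514, -0.335])
  ('turq', [196, 254], 73, [0.611, -0.276])
  ('purple', [190, 229], 79, [0.559, -0.317])
side
[-0.27186095 -0.5589643  -0.95316867]
```

Request:
{"fn": "servo_tool", "kwargs": {"deltas": [[[0.008,0.008,-0.03],[0,-0.001,0],0.3],[[0.008,0.008,-0.03],[0,-0.001,0],0.3],[[0,0,0],[0,0,0],0.3],[[0,0,0],[0,0,0],0.3],[[0.008,0.008,-0.03],[0,-0.001,0],0.3],[[0.008,0.008,-0.03],[0,-0.001,0],0.3],[[0,0,0],[0,0,0],0.3],[[0,0,0],[0,0,0],0.3],[[0,0,0],[0,0,0],0.3],[[0,0,0],[0,0,0],0.3]]}}

```text
time_s: 24.3
tool_pos: [0.5588, -0.3153, 0.1405]
tool_rot: [[-0.908, -0.406, -0.103], [-0.053, 0.354, -0.934], [0.416, -0.842, -0.343]]
contact_force: [-0.5, 0.5, -1.0]
grip_width: 0.0651
grasp_force: 44.9
```

```bash
sed -i "s/amber=((14,180,120)/amber=((19,180,120)/" mb.py; python3 t6.py|head -1; python3 mb.py
```

```text
q [ 0.05  0.8  -0.21  1.85  1.3   1.49  0.92] tilt now 101.85083114718023 rim now [ 0.583 -0.289  0.141] target [ 0.579 -0.285  0.141] shift [ 0.0035  0.0028 -0.0034]
scene
  ('blue', [193, 246], 71, [0.595, -0.291])
  ('green', [184, 254], 60, [0.618, -0.3])
  ('amber', [191, 260], 11, [0.628, -0.279])
  ('amber', [156, 303], 39, [0.739, -0.297])
  ('red', [204, 252], 48, [0.601, -0.264])
  ('turq', [201, 259], 40, [0.619, -0.262])
  ('purple', [197, 238], 67, [0.574, -0.293])
side
  ('purple', [328, 189], 15, [0.574, -0.287])
```

Request:
{"fn": "servo_tool", "kwargs": {"deltas": [[[0.008,0.008,-0.03],[0,-0.001,0],0.3],[[0.008,0.008,-0.03],[0,-0.001,0],0.3],[[0,0,0],[0,0,0],0.3],[[0,0,0],[0,0,0],0.3],[[0.008,0.008,-0.03],[0,-0.001,0],0.3],[[0.008,0.008,-0.03],[0,-0.001,0],0.3],[[0.008,0.008,-0.03],[0,-0.001,0],0.3],[[0,0,0],[0,0,0],0.3],[[0,0,0],[0,0,0],0.3],[[0,0,0],[0,0,0],0.3]]}}

```text
time_s: 25.4
tool_pos: [0.5612, -0.3169, 0.1445]
tool_rot: [[-0.832, -0.541, -0.119], [-0.065, 0.308, -0.949], [0.55, -0.783, -0.291]]
contact_force: [0.8, -0.8, -0.5]
grip_width: 0.0653
grasp_force: 44.9
```

```bash
python3 t6.py|head -1; python3 mb.py
```

```text
q [ 0.04  0.83 -0.2   1.83  1.31  1.53  1.06] tilt now 110.40477321159526 rim now [ 0.584 -0.29   0.14 ] target [ 0.579 -0.285  0.141] shift [ 0.0043  0.0037 -0.0043]
scene
  ('blue', [193, 246], 69, [0.595, -0.292])
  ('green', [184, 254], 63, [0.618, -0.3])
  ('amber', [191, 260], 11, [0.628, -0.279])
  ('amber', [156, 303], 41, [0.739, -0.297])
  ('red', [204, 252], 47, [0.601, -0.265])
  ('turq', [201, 260], 45, [0.62, -0.262])
  ('purple', [197, 238], 67, [0.574, -0.293])
side
  ('purple', [329, 188], 30, [0.572, -0.291])
```

All six marbles appear at rest in the dish; the purple one triangulates at z≈0.053. I'll lift away and turn the cup back upright.

Request:
{"fn": "servo_tool", "kwargs": {"deltas": [[[0,0,0],[0.0055,-0.0078,-0.0029],0.3],[[0,0,0],[0.011,-0.0157,-0.0058],0.3],[[0,0,0],[0.0165,-0.0235,-0.0087],0.3],[[0,0,0],[0.0165,-0.0235,-0.0087],0.3],[[0,0,0],[0.0055,-0.0078,-0.0029],0.3],[[0,0,0],[0,0,0],0.3]]}}

```text
time_s: 26.1
tool_pos: [0.5615, -0.3171, 0.2465]
tool_rot: [[-0.834, -0.539, -0.118], [-0.064, 0.307, -0.949], [0.548, -0.784, -0.291]]
contact_force: [-0.4, 0.2, -1.0]
grip_width: 0.0652
grasp_force: 44.9
```

```bash
python3 -c "
from pour import *
go([.556,-.306,.235],R0)"
```

```text
t 26.1 pos [ 0.5615 -0.3171  0.2465] q [ 0.05  0.67 -0.21  1.82  1.28  1.58  1.22] w 0.0652 gf 44.9 F [-0.4  0.2 -1. ]
turn 15 x [-0.0337 -0.0326  0.1246] tot [-0.505 -0.49   1.869]  shift 1 x [ 0.016   0.0004 -0.0055] tot [ 0.016   0.0004 -0.0055]
```

Request:
{"fn": "servo_tool", "kwargs": {"deltas": [[[-0.0337,-0.0326,0.1246],[0,0,0],0.3],[[-0.0337,-0.0326,0.1246],[0,0,0],0.3],[[-0.0337,-0.0326,0.1246],[0,0,0],0.3],[[-0.0337,-0.0326,0.1246],[0,0,0],0.3],[[-0.0337,-0.0326,0.1246],[0,0,0],0.3],[[-0.0337,-0.0326,0.1246],[0,0,0],0.3],[[-0.0337,-0.0326,0.1246],[0,0,0],0.3],[[-0.0337,-0.0326,0.1246],[0,0,0],0.3],[[-0.0337,-0.0326,0.1246],[0,0,0],0.3],[[-0.0337,-0.0326,0.1246],[0,0,0],0.3],[[-0.0337,-0.0326,0.1246],[0,0,0],0.3],[[-0.0337,-0.0326,0.1246],[0,0,0],0.3]]}}

```text
time_s: 27.3
tool_pos: [0.5606, -0.317, 0.243]
tool_rot: [[-0.571, 0.767, 0.293], [0.306, 0.531, -0.79], [-0.762, -0.361, -0.538]]
contact_force: [0.3, 0.3, -1.4]
grip_width: 0.0652
grasp_force: 44.9
```

Request:
{"fn": "servo_tool", "kwargs": {"deltas": [[[-0.0337,-0.0326,0.1246],[0,0,0],0.3],[[-0.0337,-0.0326,0.1246],[0,0,0],0.3],[[-0.0337,-0.0326,0.1246],[0,0,0],0.3],[[0,0,0],[0,0,0],0.3]]}}

```text
time_s: 27.7
tool_pos: [0.5593, -0.3172, 0.2421]
tool_rot: [[-0.228, 0.881, 0.415], [0.418, 0.474, -0.775], [-0.879, -0.003, -0.476]]
contact_force: [0.1, -0.1, -0.6]
grip_width: 0.0651
grasp_force: 44.9
```

```bash
python3 mb.py; python3 -c "
from pour import *
go(T0+[0,0,.14],R0)"
```

```text
scene
  ('blue', [193, 246], 68, [0.595, -0.292])
  ('green', [184, 254], 57, [0.618, -0.3])
  ('amber', [191, 260], 9, [0.628, -0.279])
  ('amber', [156, 303], 38, [0.739, -0.297])
  ('red', [204, 252], 41, [0.602, -0.264])
  ('turq', [201, 259], 37, [0.619, -0.262])
  ('purple', [197, 238], 61, [0.575, -0.293])
side
  ('blue', [321, 187], 35, [0.593, -0.292])
  ('turq', [309, 192], 6, [0.617, -0.267])
  ('purple', [329, 187], 37, [0.573, -0.293])
t 27.8 pos [ 0.5608 -0.317   0.2433] q [ 0.19  0.33 -0.24  2.23  1.69  0.97 -0.88] w 0.0654 gf 44.9 F [ 0.2  0.3 -0.9]
turn 1 x [-0.0032 -0.0046  0.009 ] tot [-0.003 -0.005  0.009]  shift 12 x [ 0.0223  0.0166 -0.0336] tot [ 0.2672  0.1994 -0.4033]
```

Request:
{"fn": "servo_tool", "kwargs": {"deltas": [[[-0.003,-0.005,0.009],[0.0111,0.0083,-0.0168],0.3],[[0,0,0],[0.0223,0.0166,-0.0336],0.3],[[0,0,0],[0.0223,0.0166,-0.0336],0.3],[[0,0,0],[0.0223,0.0166,-0.0336],0.3],[[0,0,0],[0.0223,0.0166,-0.0336],0.3],[[0,0,0],[0.0223,0.0166,-0.0336],0.3],[[0,0,0],[0.0223,0.0166,-0.0336],0.3],[[0,0,0],[0.0223,0.0166,-0.0336],0.3],[[0,0,0],[0.0223,0.0166,-0.0336],0.3],[[0,0,0],[0.0223,0.0166,-0.0336],0.3],[[0,0,0],[0.0223,0.0166,-0.0336],0.3],[[0,0,0],[0.02,0.015,-0.03],0.3]]}}

```text
time_s: 29.0
tool_pos: [0.511, 0.1784, 0.2003]
tool_rot: [[-0.224, 0.88, 0.419], [0.415, 0.475, -0.776], [-0.882, 0.001, -0.472]]
contact_force: [0.6, -0.0, -1.5]
grip_width: 0.065
grasp_force: 44.9
```

Request:
{"fn": "servo_tool", "kwargs": {"deltas": [[[0,0,0],[0.0135,0.0099,-0.0204],0.3],[[0,0,0],[0,0,0],0.3],[[0,0,0],[0,0,0],0.3]]}}

```text
time_s: 29.3
tool_pos: [0.5086, 0.2024, 0.1982]
tool_rot: [[-0.222, 0.88, 0.42], [0.415, 0.475, -0.776], [-0.882, 0.002, -0.471]]
contact_force: [-0.7, -0.6, -1.0]
grip_width: 0.0651
grasp_force: 44.9
```

```bash
python3 -c "
from pour import *
go(T0+[0,0,.012],R0)
for n,b in(('scene',(400,140,480,300)),('side',(270,230,380,400))):
    im=manip.read_camera(n);cv2.imwrite(f'pics/c_{n}.png',im)
"
```

```text
t 29.3 pos [0.5086 0.2024 0.1982] q [-0.6   0.7  -0.56  1.81  1.07  1.73 -1.13] w 0.0651 gf 44.9 F [-0.7 -0.6 -1. ]
turn 1 x [ 0.0006  0.0014 -0.0011] tot [ 0.001  0.001 -0.001]  shift 3 x [ 0.0375 -0.0004  0.0202] tot [ 0.1126 -0.0013  0.0606]
```

Request:
{"fn": "servo_tool", "kwargs": {"deltas": [[[0,0,0],[0.0125,0,0.0067],0.3],[[0,0,0],[0.025,-0.001,0.0135],0.3],[[0,0,0],[0.03,0,0.016],0.3],[[0,0,0],[0.025,0,0.0135],0.3],[[0,0,0],[0.0125,0,0.0067],0.3],[[0,0,0],[0.0076,0,0.0042],0.3],[[0,0,0],[0,0,0],0.3],[[0,0,0],[0,0,0],0.3]]}}

```text
time_s: 30.2
tool_pos: [0.5094, 0.2012, 0.0719]
tool_rot: [[-0.216, 0.881, 0.421], [0.417, 0.473, -0.776], [-0.883, 0.008, -0.47]]
contact_force: [0.0, -0.3, -0.4]
grip_width: 0.0655
grasp_force: 44.9
```

Request:
{"fn": "servo_tool", "kwargs": {"deltas": [[[0,0,0],[0.0035,0,0.0019],0.3],[[0,0,0],[0.0035,0,0.0019],0.3],[[0,0,0],[0,0,0],0.3]]}}

```text
time_s: 30.5
tool_pos: [0.5092, 0.201, 0.0631]
tool_rot: [[-0.217, 0.881, 0.421], [0.417, 0.473, -0.776], [-0.883, 0.007, -0.47]]
contact_force: [-0.3, -0.4, -0.5]
grip_width: 0.0652
grasp_force: 44.9
```

Request:
{"fn": "servo_tool", "kwargs": {"deltas": [[[0,0,0],[0.0013,0,0.0007],0.3],[[0,0,0],[0,0,0],0.3]]}}

```text
time_s: 30.7
tool_pos: [0.5092, 0.201, 0.0616]
tool_rot: [[-0.217, 0.881, 0.421], [0.416, 0.473, -0.776], [-0.883, 0.007, -0.47]]
contact_force: [0.5, -0.6, -1.2]
grip_width: 0.0651
grasp_force: 44.9
```

Request:
{"fn": "servo_tool", "kwargs": {"deltas": [[[0,0,0],[0.0013,0,0.0007],0.3],[[0,0,0],[0,0,0],0.3]]}}

```text
time_s: 30.9
tool_pos: [0.5092, 0.201, 0.06]
tool_rot: [[-0.217, 0.881, 0.421], [0.416, 0.473, -0.776], [-0.883, 0.007, -0.47]]
contact_force: [0.2, 0.3, -0.2]
grip_width: 0.0655
grasp_force: 44.9
```

Request:
{"fn": "servo_tool", "kwargs": {"deltas": [[[0,0,0],[0.0013,0,0.0007],0.3],[[0,0,0],[0,0,0],0.3]]}}

```text
time_s: 31.1
tool_pos: [0.5092, 0.201, 0.0586]
tool_rot: [[-0.217, 0.881, 0.421], [0.416, 0.473, -0.776], [-0.883, 0.007, -0.47]]
contact_force: [-0.3, 0.5, -1.4]
grip_width: 0.0653
grasp_force: 44.9
```

Request:
{"fn": "servo_tool", "kwargs": {"deltas": [[[0,0,0],[0.0009,0,0.0005],0.3],[[0,0,0],[0,0,0],0.3]]}}

```text
time_s: 31.3
tool_pos: [0.5094, 0.2008, 0.0584]
tool_rot: [[-0.216, 0.881, 0.421], [0.415, 0.473, -0.777], [-0.884, 0.007, -0.468]]
contact_force: [0.3, 0.5, 4.7]
grip_width: 0.0651
grasp_force: 45.1
```

Request:
{"fn": "servo_tool", "kwargs": {"deltas": [[[0,0,0],[0.0009,0,0.0005],0.3],[[0,0,0],[0,0,0],0.3]]}}

```text
time_s: 31.5
tool_pos: [0.5094, 0.2008, 0.0584]
tool_rot: [[-0.215, 0.881, 0.422], [0.414, 0.473, -0.777], [-0.884, 0.007, -0.467]]
contact_force: [-2.4, 1.0, 9.9]
grip_width: 0.0654
grasp_force: 45.4
```

Request:
{"fn": "servo_tool", "kwargs": {"deltas": [[[0,0,0],[-0.0009,0,-0.0005],0.5],[[0,0,0],[0,0,0],0.55],[[0,0,0],[0,0,0],0.6],[[0,0,0],[0,0,0],0.7],[[0,0,0],[0,0,0],0.85],[[0,0,0],[0,0,0],1],[[0,0,0],[0,0,0],1]]}}

```text
time_s: 32.2
tool_pos: [0.5092, 0.201, 0.0575]
tool_rot: [[-0.217, 0.881, 0.421], [0.417, 0.473, -0.776], [-0.883, 0.007, -0.47]]
contact_force: [-0.7, 0.2, 1.6]
grip_width: 0.085
grasp_force: 0.0
```

Request:
{"fn": "servo_tool", "kwargs": {"deltas": [[[0,0,0],[0,0,-0.01],1],[[0,0,0],[0,0,-0.02],1],[[0,0,0],[0,0,-0.03],1],[[0,0,0],[0,0,-0.03],1],[[0,0,0],[-0.01,0,-0.03],1],[[0,0,0],[-0.02,0,-0.01],1],[[0,0,0],[0,0,0],1],[[0,0,0],[0,0,0],1]]}}

```text
time_s: 33.0
tool_pos: [0.4604, 0.2907, 0.146]
tool_rot: [[-0.217, 0.88, 0.422], [0.418, 0.474, -0.775], [-0.882, 0.008, -0.471]]
contact_force: [-0.4, -0.4, -1.0]
grip_width: 0.0858
grasp_force: 0.0
```

```bash
python3 - <<'E'
from h import *
import mb
s=manip.get_state();print(s['time_s'],s['tool_pos'],s['contact_force'],s['grip_width'])
R={'cup':dict(scene=((0,110,0),(30,255,160),(422,250,472,308)),side=((0,80,0),(20,255,170),(295,338,350,405)),z=.091,r=.0335),
 'dish':dict(scene=((50,25,20),(100,255,255),(325,205,395,295)),side=((50,10,40),(100,255,255),(295,235,370,330)),z=.098,r=.052)}
for k,v in R.items():
  for n in('scene','side'):
    ref=cv2.imread(f'pics/{n}0.png');im=manip.read_camera(n)
    for nm,I in(('start',ref),('now',im)):
        m=mask(I,0,v[n][:2],v[n][2]);ct=contour(m);P=plane(n,ct,v['z']);o,_=ray(n,[[320,240]]);d=P[:,:2].mean(0)-o[:2];d/=np.linalg.norm(d);t=P[:,:2]@d
        (cx,cy),_,ang=cv2.minAreaRect(ct);print(k,n,nm,cv2.boundingRect(m),circ(P[t>t.max()-v['r']],v['r'])[0].round(4),round(ang,1))
E
```

```text
scene
  ('blue', [193, 246], 65, [0.595, -0.292])
  ('green', [184, 254], 55, [0.619, -0.299])
  ('amber', [192, 260], 8, [0.628, -0.278])
  ('amber', [155, 303], 38, [0.738, -0.298])
  ('red', [204, 252], 43, [0.602, -0.264])
  ('turq', [201, 259], 38, [0.619, -0.262])
  ('purple', [197, 238], 61, [0.575, -0.293])
side
  ('blue', [321, 187], 31, [0.594, -0.293])
  ('purple', [329, 187], 37, [0.573, -0.293])
33.1 [0.46069294 0.28953544 0.14490082] [ 0.38106647 -0.67797093 -0.79358963] 0.08543446965244625
cup scene start (428, 256, 39, 49) [0.5028 0.2115] 18.4
cup scene now (427, 257, 40, 49) [0.5054 0.2112] 11.3
cup side start (302, 344, 41, 59) [0.4991 0.2136] 90.0
cup side now (300, 343, 41, 60) [0.5021 0.2131] 90.0
dish scene start (333, 214, 56, 76) [0.4838 0.0289] 88.5
dish scene now (334, 227, 53, 63) [0.5155 0.0377] 90.0
dish side start (306, 243, 57, 82) [ 0.5152 -0.0024] 90.0
dish side now (306, 258, 56, 67) [0.5085 0.04  ] 90.0
```

```bash
python3 -c "
from bench import manip
print(manip.job_done())"
```

```text
the job is handed in; nothing more can be done
None
```

The job is handed in at about 33 s, with no verdict returned: the camera checks show all six marbles in the tared dish on the scale, the cup standing upright where it was, and the two lower dishes unmoved; the jar and dice were not re-measured.

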